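# Unload the profile cradle past its sprung catch

### The arm

A 6-joint arm with a two-finger parallel gripper is mounted at the origin on the work surface. World frame = base frame: x ahead of the robot, y to its left, z up, the work surface at z = 0. Lengths are in m, angles in degrees, forces in N, time in s.
With the tool pointing down it reaches from about 0.35 to 0.875 m from the base axis. Payload 4.2 kg.
Tool frame: the origin (TCP) lies at the very end of the fingers, on their centre line; the grasp point (between the pads) lies 19 mm behind it; x points along the fingers, y is the direction in which the jaws open and shut, and the axes are right-handed (so a half turn about x gives the same grasp; the last joint's range is limited). The gripper opens to 85 mm and grips with 20 to 120 N. Pads are 22 mm wide; open, the fingers measure 114 mm over their backs; the gripper's body (76 mm by 85 mm) begins 54 mm behind the grasp point. The pads swing forward as they close: fully open they stand 13 mm farther back than shut.
Start: joints at [-59.095, 22.042, 0.453, 0, -68.411, -14.817], TCP at [0.173, -0.6, 0.208] pointing down, gripper open.
Joint ranges: [-179.83, 179.83], [-69.29, 118.12], [-61.27, 80.66], [-181.25, 117.63], [-171.15, -9.14], [-177.46, 177.46]. Speed limits (degrees/s): [159.86, 159.86, 180, 180, 180, 180].

### API

Orientations are given as a 3x3 rotation matrix whose columns are the frame's x, y, z axes.
In Python, from plant import r, read_camera gives the robot as it stands. The module is installed in compiled form; this text tells all that it offers.
- The arm moves only by the shell command python3 -m handwheel 'ROWS' [FORCE]. ROWS is JSON, a list of rows, each a list of 7 numbers: the shift along the tool's x, y, z in m, then the turn, a rotation vector about the tool's x, y, z in rad, then the opening, from 0 (shut) to 1 (fully open). A call has 1 to 5 rows; each row is the pose to reach, as a shift and turn from the pose measured when the call began, along the tool's axes at that moment; what a row does not reach only later rows make up. A row lasts 1/12 s, in which the tool goes at most 41.7 mm and 7.16 degrees, less where a joint would pass 70% of its speed; a pose out of reach is approached as far as the arm can. A call with a gripper value outside its range is refused whole. The fingers move at their own pace and stop on an object; FORCE is the grip in N (left out, the last holds). Time passes only in rows, so rows that repeat a pose let the fingers close. It gives the time, the measured TCP pose, the force and the opening at its end, in the units of the state.
- r.observe(): the state, without advancing time (a new reading comes with each control period).
- read_camera(name): name is "scene" or "top" or "wrist"; returns a dict with "color" (420x560x3 uint8, red, green, blue), "mtx" (3x3 intrinsics, pixels), "origin" and "attitude" of the camera in the world; the wrist camera has in their place "tool_from_camera" (4x4, takes a point from camera to tool coordinates, whose origin is the TCP and whose axes are the tool frame's). Camera axes: x right, y up, looking along -z (the intrinsics and any distortion apply to the point x, -y, -z); pixel columns grow to the right and rows downward; lengths in m; the calibration is good to about 2 mm. The wrist camera is an equidistant fisheye: a pixel r from the principal point sees the ray r / f radians off the axis. A picture is of the moment at which its call begins: read the wrist's pose just before it. There is no depth.
- r.close_job(): hands the job in, once; it reports no verdict.
The state is a dict: "t": time; "q": joint angles; "joint_vel": joint speeds; "joint_torque": joint torques, N m; "ee_pos": TCP position; "tool_rot": TCP orientation; "ft_force": force on the tool from outside, world axes, zero at the start; "moment": the same for the moment, N m; "opening": finger opening in m.
Only numpy, scipy, OpenCV 4.12 (cv2) and the standard library are available. Lean on these libraries where they do the work, as an engineer would, in place of code of your own. Each camera call takes 0.05 s, during which the arm holds its last target.

### The job

Wedge the cradle's orange sprung catch open with the red prop bar, swing the yellow hold-down gate up past its balance point so that it stays open by itself, and move every aluminium profile out of the cradle into the grey tray, each lying flat on the tray floor and none on top of another. Then swing the gate down fully shut while the catch is still wedged, pull the prop out so that the catch springs back over the gate, and lay the prop flat on the cork mat. Leave the mallet, the jar and the square where they are.

Things in the scene. Friction and masses are not known exactly. Their poses are not given: they have to be found in the camera images.
- cradle: Blue steel transport cradle fixed to the bench. Origin: bench level, under the middle of its four profile slots; x points away from the robot (along the profiles), y left, z up. Base plate 12 mm thick, x -85 to 95, y -245 to 125 mm. Slots at y = -87, -29, 29, 87 mm. A profile in a slot lies along x, underside at z = 30, top at 54 mm, 3 mm play sideways. The catch is on the right (-y) side.
- grip_zone (a point): Point between the two black rails that carry the profiles, at (0, 0, 42) mm in the cradle frame (height of the profiles' centres). The rails (10 mm wide, dividers up to z = 42 mm) run along y at x = -38 and 38 mm; between x = -30 and 30 mm only the base plate lies below, and 34 mm are free between neighbouring profiles, so that fingers can grip a profile's middle there.
- gate_hinge (a point): Middle of the gate's hinge line on the far side of the cradle, at (80, 0, 62) mm in the cradle frame; the hinge runs along the cradle's y. Axes as the cradle's.
- gate (a joint): Angle (rad) of the yellow hold-down gate, a flat frame with two cross bars 5 mm above the profiles: 0 = shut (level over the profiles), grows as its edge near the robot is lifted up and over away from the robot; stop at 1.75. It moves freely (0.35 kg, no spring), balances at about 1.5: beyond, it falls open to its stop and stays; before, it falls shut.
- gate_handle (a point): Middle of the gate's handle, a black round bar 12 mm thick, 104 mm long, parallel to the hinge, 185 mm out from it and 20 mm above the gate's plane, on two thin prongs 45 mm either side. Gate shut: at (-105, 0, 82) mm in the cradle frame, free beneath; nearest cross bar's edge 42 mm farther away in x, its top 15 mm lower. Pinched across from above, it turns in the grip. Axes turn with the gate.
- catch (a joint): Position (m) of the orange sprung sliding catch: 0 = shut, grows to 0.022 as it slides outward (cradle -y). The spring pushes it shut with 4 N, 6 N when 16 mm open. Its two paddles face two fixed steel posts, 10 mm apart when shut; the paddles' tops slope outward, so that the prop pressed down between posts and paddles (10 to 20 N) cams the catch 16 mm open and stays clamped there.
- catch_nose (a point): End of the catch's nose, moving with it. Shut, the nose lies 13 mm over a tongue on the gate's right arm: the gate can be lifted only while the catch is more than about 13 mm open, and cannot be shut past a closed catch. The arm that carries the nose runs outward (-y) from here, 16 mm wide, 72 to 84 mm above the bench, passing beside the prop's place.
- slot (a point): Where the prop's centre is when it wedges the catch: at (20, -163, 47) mm in the cradle frame, axes as the cradle's. The prop lies along x on ledges 34 mm above the bench, its +y side against the posts. It is let in straight down. Posts and paddles, 16 mm wide, stand at x = -33 and 33 mm from here; their sloping lead-ins reach 28 mm (posts) and 36 mm (paddles) above this point.
- slot_gap (a point): The same place, 20 mm lower, axes as the cradle's: between the two posts and paddles 50 mm are free along x, so that fingers can hold the wedged prop's middle on its +y and -y sides; this point is 27 mm above the bench, and nothing there reaches higher than 25 mm. The gate's right arm is 46 mm away on the +y side.
- prop_c (a point): Centre of the loose red prop, a square hardwood bar 26 x 26 x 100 mm, 60 g, long axis x. It lies at first on the cork mat.
- mat: Cork mat fixed to the bench, 240 (x) x 90 (y) x 6 mm; origin at the middle of its underside. The prop belongs back on it at the end, its centre over the mat, lying flat.
- tray: Grey open tray fixed to the bench, 170 (x) x 262 (y) x 32 mm outside, walls and floor 5 mm thick; origin at the middle of its underside. There is room for four profiles side by side, lying along x.
- profile1_c (a point): Centre of a loose aluminium profile, square, 24 x 24 x 110 mm, about 0.12 kg, long axis x. Two to four of the four profiles are present, in any of the cradle's slots; absent ones read None.
- profile2_c (a point): Centre of a loose aluminium profile, square, 24 x 24 x 110 mm, about 0.12 kg, long axis x. Two to four of the four profiles are present, in any of the cradle's slots; absent ones read None.
- profile3_c (a point): Centre of a loose aluminium profile, square, 24 x 24 x 110 mm, about 0.12 kg, long axis x. Two to four of the four profiles are present, in any of the cradle's slots; absent ones read None.
- profile4_c (a point): Centre of a loose aluminium profile, square, 24 x 24 x 110 mm, about 0.12 kg, long axis x. Two to four of the four profiles are present, in any of the cradle's slots; absent ones read None.
- mallet: Bystander: rubber mallet lying on the bench, wooden handle 200 mm, black head 44 mm thick and 85 mm long; origin under the middle of its head. Do not move it.
- jar: Bystander: amber jar with a black cap, 64 mm across, 85 mm high; origin at its foot. Do not move it.
- square: Bystander: try square lying on the bench, dark wooden stock 90 mm, steel blade 110 mm, at most 14 mm high; origin under the stock's middle. Do not move it.
Mind the look-alikes: they are no part of the job. What is shaped like the part that bears profile3_c but green or pink is not meant.

How it is judged (in metres and radians):
On the way, in this order (a step that is already met when the one before it is completed fails the run):
1. the prop sits in the slot by itself and holds the catch open (value of joint catch above 0.012 m and x of prop_c in the frame of slot between -0.02 and 0.02 m and y of prop_c in the frame of slot between -0.01 and 0.01 m and z of prop_c in the frame of slot between -0.01 and 0.01 m and contact force between the fingers and prop below 0.3 N), for 0.3 s.
2. the gate stays open by itself, past its balance point (value of joint gate above 1.65 rad and contact force between the fingers and gate below 0.3 N), for 0.3 s.
3. every profile lies flat on the tray floor (x of profile1_c in the frame of tray between -0.08 and 0.08 m and y of profile1_c in the frame of tray between -0.126 and 0.126 m and z of profile1_c in the frame of tray between 0.01 and 0.03 m and contact force between the fingers and profile1 below 0.3 N and x of profile2_c in the frame of tray between -0.08 and 0.08 m and y of profile2_c in the frame of tray between -0.126 and 0.126 m and z of profile2_c in the frame of tray between 0.01 and 0.03 m and contact force between the fingers and profile2 below 0.3 N and x of profile3_c in the frame of tray between -0.08 and 0.08 m and y of profile3_c in the frame of tray between -0.126 and 0.126 m and z of profile3_c in the frame of tray between 0.01 and 0.03 m and contact force between the fingers and profile3 below 0.3 N and x of profile4_c in the frame of tray between -0.08 and 0.08 m and y of profile4_c in the frame of tray between -0.126 and 0.126 m and z of profile4_c in the frame of tray between 0.01 and 0.03 m and contact force between the fingers and profile4 below 0.3 N), for 0.3 s.
4. the gate is shut while the catch is still wedged open (value of joint gate below 0.05 rad and contact force between the fingers and gate below 0.3 N and value of joint catch above 0.012 m and x of prop_c in the frame of slot between -0.02 and 0.02 m and y of prop_c in the frame of slot between -0.01 and 0.01 m and z of prop_c in the frame of slot between -0.01 and 0.01 m), for 0.2 s.
At the end, for the whole second after the job is handed in: The gate is shut (within 0.05 rad) and the catch has sprung back over it (within 3 mm of shut); every profile present lies inside the tray on its floor (centre 10 to 30 mm above the tray's underside, not stacked or on the rim); the prop lies flat with its centre over the cork mat; all are at rest (all of step 3 and value of joint gate below 0.05 rad and contact force between the fingers and gate below 0.3 N and value of joint catch below 0.003 m and x of prop_c in the frame of mat between -0.12 and 0.12 m and y of prop_c in the frame of mat between -0.045 and 0.045 m and z of prop_c in the frame of mat between 0.01 and 0.03 m and contact force between the fingers and prop below 0.3 N and linear speed of each of profile1, profile2, profile3, profile4, prop below 0.02 m/s); the robot touches nothing.
It fails at once if the mallet is moved by more than 3 cm (distance of mallet from where it was at the start of the episode above 0.03 m).
It fails at once if the jar is moved by more than 3 cm (distance of jar from where it was at the start of the episode above 0.03 m).
It fails at once if the square is moved by more than 3 cm (distance of square from where it was at the start of the episode above 0.03 m).
Of profile1, profile2, profile3, profile4 only 2 to 4 are there at a start; the rules pass over those that are not, and their reading is None.
At some moment in a run one of prop, profile1, profile2, profile3, profile4 may be knocked a few centimetres aside while the robot is not near it.
Once in a run the grip may slacken for a moment while it holds something.
It also fails if it takes over 210 s, if anything falls off the work surface, if the arm or the gripper's body presses on something with over 40 N, if the wrist force passes 120 N, or if a joint passes its speed limit or range.

## Working session

There is one attempt and no reset: what is moved stays moved. The work goes in short steps, Python scripts to look and compute and a shell command to move; the robot and the scene stay as the last step left them, time stands still between calls to the robot, and variables do not carry over. Pictures are saved under pics/ and viewed, and the job is handed in when it is done.

```bash
mkdir -p pics; cat > h.py <<'E'
import numpy as np, cv2
from plant import r, read_camera
def snap(n,out):
    c=read_camera(n); cv2.imwrite('pics/'+out,cv2.cvtColor(c['color'],cv2.COLOR_RGB2BGR)); return c
E
python3 - <<'E'
from h import *
for n in ['scene','top','wrist']:
    c=snap(n,n+'0.png'); print(n,{k:np.round(v,4).tolist() for k,v in c.items() if k!='color'})
print(r.observe())
E
```

```text
scene {'mtx': [[420.7108, 0.0, 274.9483], [0.0, 420.7108, 214.6279], [0.0, 0.0, 1.0]], 'origin': [1.0353, 0.42, 1.1672], 'attitude': [[-0.559, -0.7207, 0.4101], [0.8292, -0.4855, 0.2771], [-0.0006, 0.495, 0.8689]]}
top {'mtx': [[385.8329, 0.0, 277.8957], [0.0, 385.8329, 207.7448], [0.0, 0.0, 1.0]], 'origin': [0.3464, 0.0516, 1.0156], 'attitude': [[0.0232, 0.978, -0.2072], [-0.9997, 0.0229, -0.0038], [0.001, 0.2073, 0.9783]]}
wrist {'mtx': [[325.1923, 0.0, 276.6472], [0.0, 325.1923, 207.806], [0.0, 0.0, 1.0]], 'tool_from_camera': [[0.0004, 0.2719, -0.9623, -0.1643], [1.0, -0.0005, 0.0003, -0.0002], [-0.0004, -0.9623, -0.2719, -0.0685], [0.0, 0.0, 0.0, 1.0]]}
{'t': 0.15, 'q': array([-5.90949622e+01,  2.20809340e+01,  3.96596410e-01, -1.82804427e-02,
       -6.84108024e+01, -1.48174365e+01]), 'joint_vel': array([-0.07450936, -0.14661836,  0.16451473,  0.03803742,  0.00176967,
        0.0220237 ]), 'joint_torque': array([-7.27047768e-05, -3.92678547e+01,  1.88582593e+01,  4.18859482e+00,
       -3.40749903e-03, -5.54578804e-06]), 'ee_pos': array([ 0.17306843, -0.60006034,  0.20756775]), 'tool_rot': array([[-5.98304246e-04, -2.76993196e-01,  9.60871694e-01],
       [ 1.57710570e-03,  9.60870409e-01,  2.76993808e-01],
       [-9.99998577e-01,  1.68112279e-03, -1.38045298e-04]]), 'ft_force': array([0.14803551, 0.29321863, 0.15516567]), 'moment': array([-0.06078416, -0.01503144, -0.03790141]), 'opening': 0.0852999380204059}
```

View pics/scene0.png

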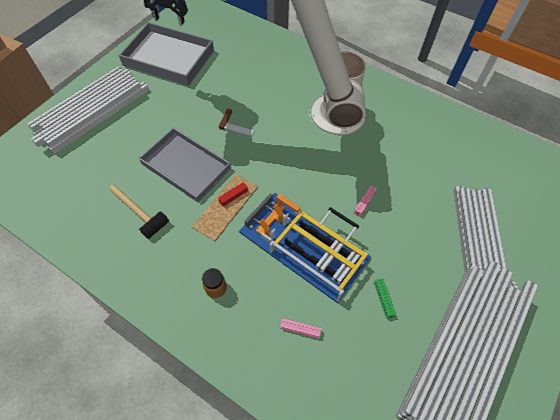

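View pics/top0.png

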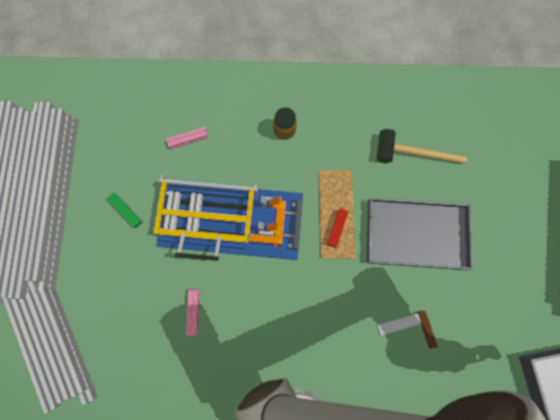

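View pics/wrist0.png

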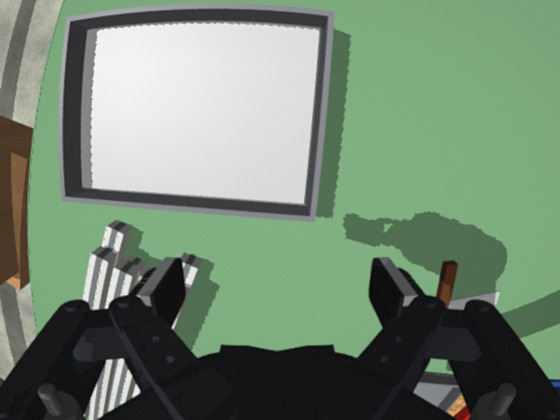

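```bash
cat >> h.py <<'E'
def p2w(c,u,v,z):
    K=c['mtx']; d=np.array([(u-K[0,2])/K[0,0],-(v-K[1,2])/K[1,1],-1]); d=np.array(c['attitude'])@d
    o=np.array(c['origin']); return o+d*(z-o[2])/d[2]
def w2p(c,p):
    q=np.array(c['attitude']).T@(np.array(p)-c['origin']); K=c['mtx']
    return np.array([K[0,2]-K[0,0]*q[0]/q[2], K[1,2]+K[1,1]*q[1]/q[2]])
def crop(c,x0,y0,x1,y1,s,out):
    im=cv2.cvtColor(c['color'],cv2.COLOR_RGB2BGR)[y0:y1,x0:x1]
    cv2.imwrite('pics/'+out,cv2.resize(im,None,fx=s,fy=s,interpolation=cv2.INTER_CUBIC))
E
python3 - <<'E'
from h import *
t=read_camera('top'); s=read_camera('scene')
crop(t,140,160,370,270,3.4,'tc.png'); crop(s,190,160,380,310,4,'sc.png')
E
```

```text
(no output)
```

View pics/tc.png

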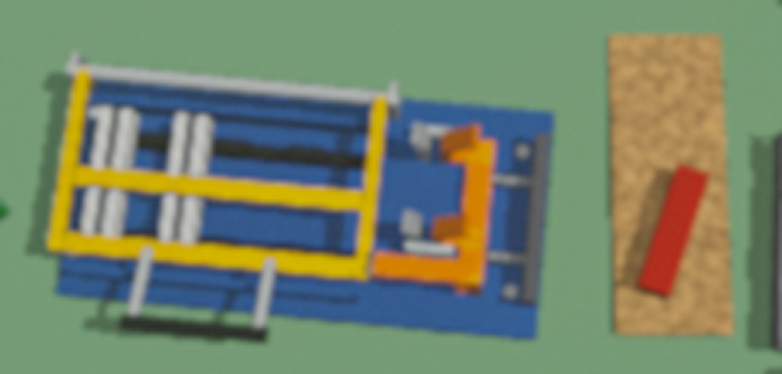

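View pics/sc.png

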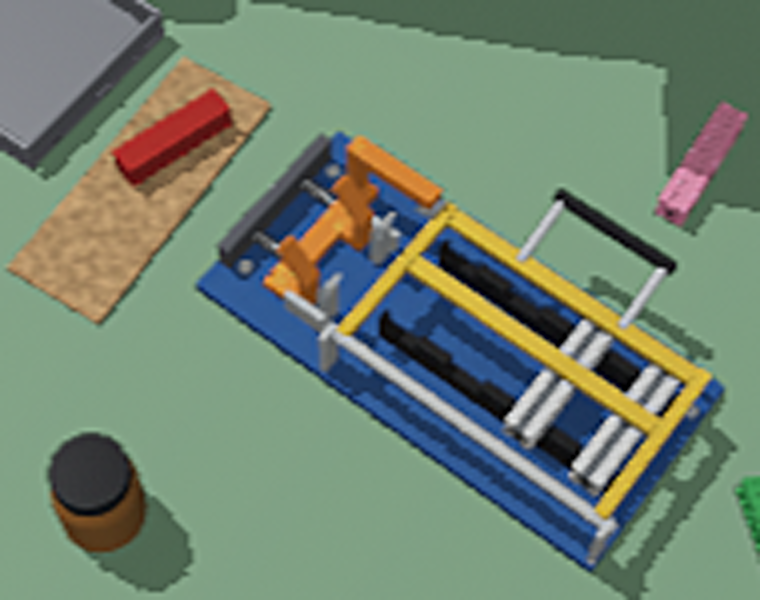

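```bash
cat > fit.py <<'E'
from h import *
from scipy.optimize import least_squares
t=read_camera('top'); s=read_camera('scene')
def fit(obs,x0):
    def pr(x):
        c,sn=np.cos(x[2]),np.sin(x[2]); out=[]
        for cam,u,v,p in obs:
            w=[x[0]+c*p[0]-sn*p[1],x[1]+sn*p[0]+c*p[1],p[2]]
            out+=list(w2p(cam,w)-[u,v])
        return np.array(out)
    f=least_squares(pr,x0,loss='soft_l1'); print(np.round(f.x,4),np.degrees(f.x[2]).round(2)); print(pr(f.x).reshape(-1,2).round(1).tolist()); return f.x
T=lambda u,v:(t,140+u/3.4,160+v/3.4)
S=lambda u,v:(s,190+u/4,160+v/4)
m=1e-3
P=lambda *a:np.array(a)*m
if __name__=='__main__':
    print('cradle');fit([(*T(553,113),P(95,-245,12)),(*T(537,338),P(-85,-245,12)),(*T(55,293),P(-85,125,12)),
     (*T(122,323),P(-105,52,82)),(*T(267,334),P(-105,-52,82)),
     (*S(557,193),P(-105,-52,82)),(*S(673,266),P(-105,52,82)),(*S(720,385),P(-85,125,12)),(*S(197,287),P(95,-245,12)),(*S(592,570),P(95,125,12))],[.4,.1,0])
    print('prop');fit([(*T(680,165),P(50,13,32)),(*T(709,173),P(50,-13,32)),(*T(666,297),P(-50,-13,32)),(*T(637,287),P(-50,13,32)),
      (*S(113,155),P(50,13,32)),(*S(232,113),P(-50,-13,32)),(*S(217,89),P(-50,13,32))][:6],[.4,-.1,0])
    print('mat');fit([(*T(608,34),P(120,45,6)),(*T(720,34),P(120,-45,6)),(*T(733,333),P(-120,-45,6)),(*T(616,333),P(-120,45,6))],[.4,-.1,0])
    print('tray');fit([(t,368,200,P(85,131,32)),(t,468,202,P(85,-131,32)),(t,470,269,P(-85,-131,32)),(t,367,267,P(-85,131,32))],[.4,-.3,0])
    for u,v in [(386,146),(466,158),(285,115),(430,330),(380,326)]: print(p2w(t,u,v,.03).round(3))
E
python3 fit.py
python3 - <<'E'
from h import *
t=read_camera('top');crop(t,340,120,500,290,3.5,'tray.png')
E
```

```text
cradle
[ 0.524   0.24   -0.0664] -3.8
[[0.3, -0.8], [-0.3, 0.3], [-0.3, 0.7], [-0.2, -0.3], [-0.0, 0.4], [-0.7, 0.2], [-0.1, 0.8], [1.3, -0.1], [-1.3, -0.7], [-0.1, -0.2]]
prop
[ 0.5059 -0.1008 -0.369 ] -21.14
[[0.1, -0.3], [0.9, 1.1], [-0.0, 0.2], [-1.0, -0.8], [3.3, 3.7], [-4.3, -6.4]]
mat
[ 0.5499 -0.102   0.0256] 1.47
[[0.0, -0.2], [0.0, -0.2], [0.1, 0.1], [-0.1, 0.2]]
tray
[ 0.4945 -0.3068 -0.0116] -0.66
[[-1.2, -0.0], [-0.9, 1.4], [1.6, 0.1], [0.6, -1.5]]
[ 0.733 -0.233  0.03 ]
[ 0.704 -0.447  0.03 ]
[0.816 0.042 0.03 ]
[ 0.258 -0.324  0.03 ]
[ 0.265 -0.202  0.03 ]
```

View pics/tray.png

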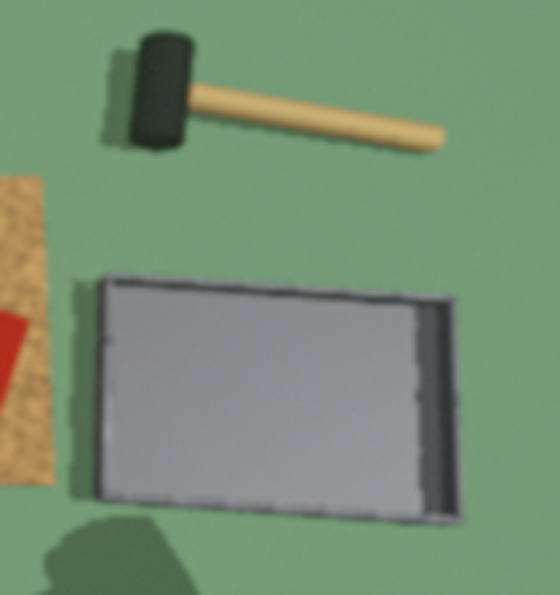

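```bash
python3 - <<'E'
from fit import *
fit([(*T(680,165),P(50,13,32)),(*T(709,173),P(50,-13,32)),(*T(666,297),P(-50,-13,32)),(*T(637,287),P(-50,13,32)),
      (*S(113,155),P(50,-13,32)),(*S(232,110),P(-50,13,32)),(*S(215,89),P(-50,-13,32))],[.4,-.1,0])
fit([(t,369.7,198.9,P(85,131,32)),(t,470,204.9,P(85,-131,32)),(t,472,268.6,P(-85,-131,32)),(t,367.7,262.9,P(-85,131,32))],[.4,-.3,0])
E
```

```text
[ 0.5064 -0.0997 -0.3325] -19.05
[[-1.0, -0.6], [-0.1, 0.5], [0.3, 0.1], [-0.8, -0.5], [-0.7, -1.3], [0.0, -0.4], [-0.3, -0.5]]
[ 0.4961 -0.3108 -0.0434] -2.48
[[-0.4, -1.0], [-0.3, -0.5], [0.2, 1.5], [0.5, 0.2]]
```

```bash
cat >> h.py <<'E'
from scipy.spatial.transform import Rotation as Ro
CR=np.array([.524,.240]); CY=np.radians(-3.8)
def crw(x,y,z):
    c,s=np.cos(CY),np.sin(CY); return np.array([CR[0]+(c*x-s*y)/1e3,CR[1]+(s*x+c*y)/1e3,z/1e3])
def down(yaw):  # tool x down, tool y at yaw+90, deg
    a=np.radians(yaw); return np.array([[0,-np.sin(a),np.cos(a)],[0,np.cos(a),np.sin(a)],[-1,0,0.]])
def go(p,yaw=None,R=None):
    o=r.observe(); A=np.array(o['tool_rot']); 
    if R is None: R=down(yaw)
    d=A.T@(np.array(p)-o['ee_pos']); w=Ro.from_matrix(A.T@R).as_rotvec()
    print('to',np.round(p,4),'shift',d.round(4).tolist(),'rot',w.round(4).tolist(),'| |d|',np.linalg.norm(d).round(3),'ang',np.degrees(np.linalg.norm(w)).round(1))
def st():
    o=r.observe(); A=o['tool_rot']; print('t',round(o['t'],2),'pos',o['ee_pos'].round(4),'yaw',np.degrees(np.arctan2(-A[0][1],A[1][1])).round(2),'tilt',np.round(A[2],3),'F',o['ft_force'].round(1),'op',round(o['opening'],4),'q',o['q'].round(0))
E
python3 -c "
from h import *
go([.5064,-.0997,.12],-19.05)"
```

```text
to [ 0.5064 -0.0997  0.12  ] shift [0.0884, 0.3888, 0.4589] rot [0.6133, 0.0, -0.0001] | |d| 0.608 ang 35.1
```

```bash
python3 -m handwheel '[[0.008,0.026,0.031,0.12,0,0,1],[0.012,0.052,0.061,0.24,0,0,1],[0.02,0.077,0.091,0.36,0,0,1],[0.025,0.103,0.122,0.48,0,0,1],[0.03,0.128,0.152,0.6,0,0,1]]' 40
python3 -c "
from h import *
go([.5064,-.0997,.12],-19.05)"
```

```text
t: 0.92
ee_pos: [0.2806, -0.4396, 0.1791]
tool_rot: [[0.0, 0.299, 0.954], [0.0, 0.954, -0.299], [-1.0, 0.0, 0.0]]
ft_force: [0.4, -0.3, -0.1]
opening: 0.0857
to [ 0.5064 -0.0997  0.12  ] shift [0.0591, 0.3919, 0.1136] rot [0.0284, 0.0001, -0.0001] | |d| 0.412 ang 1.6
```

```bash
python3 -m handwheel '[[0.01,0.039,0.011,0.03,0,0,1],[0.015,0.078,0.022,0.03,0,0,1],[0.02,0.117,0.033,0.03,0,0,1],[0.025,0.156,0.044,0.03,0,0,1],[0.03,0.195,0.057,0.03,0,0,1]]'
python3 -m handwheel '[[0.01,0.039,0.011,0,0,0,1],[0.015,0.078,0.022,0,0,0,1],[0.02,0.117,0.033,0,0,0,1],[0.025,0.156,0.044,0,0,0,1],[0.03,0.195,0.057,0,0,0,1]]'
python3 -c "
from h import *
go([.5064,-.0997,.12],-19.05);st()
c=snap('wrist','w1.png');snap('top','t1.png')"
```

```text
t: 1.33
ee_pos: [0.394, -0.2688, 0.1494]
tool_rot: [[0.001, 0.328, 0.945], [-0.0, 0.945, -0.328], [-1.0, 0.0, 0.001]]
ft_force: [0.6, 0.4, -0.4]
opening: 0.0851
t: 1.75
ee_pos: [0.5125, -0.1013, 0.1196]
tool_rot: [[0.002, 0.327, 0.945], [-0.0, 0.945, -0.327], [-1.0, 0.0, 0.002]]
ft_force: [0.5, -0.5, 1.1]
opening: 0.0854
to [ 0.5064 -0.0997  0.12  ] shift [-0.0004, -0.0005, -0.0063] rot [-0.0011, 0.0015, -0.0003] | |d| 0.006 ang 0.1
t 1.75 pos [ 0.5125 -0.1013  0.1196] yaw -19.11 tilt [-1.     0.     0.002] F [ 0.5 -0.5  1.1] op 0.0854 q [   7.   17.  -21.    0.  -52. -116.]
```

View pics/w1.png

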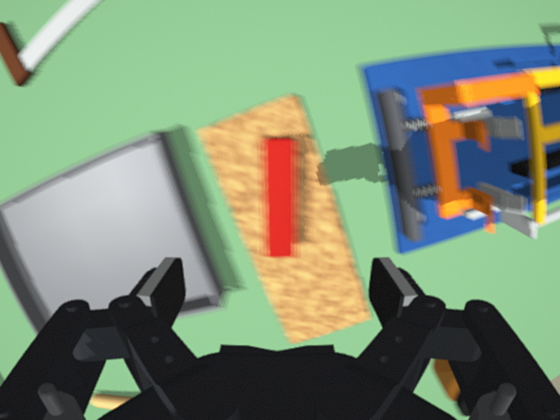

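```bash
cat >> h.py <<'E'
def wray(c,u,v,o):
    K=c['mtx']; x,y=(u-K[0,2])/K[0,0],(v-K[1,2])/K[1,1]; th=np.hypot(x,y); k=np.sin(th)/max(th,1e-9)
    d=np.array([x*k,-y*k,-np.cos(th)]); M=np.array(c['tool_from_camera'])
    A=np.array(o['tool_rot']); return np.array(o['ee_pos'])+A@M[:3,3], A@M[:3,:3]@d
def wp2w(c,u,v,z,o):
    p,d=wray(c,u,v,o); return p+d*(z-p[2])/d[2]
E
python3 -c "
from h import *
o=r.observe(); c=read_camera('wrist')
P=[wp2w(c,u,v,.032,o)for u,v in [(264,138),(293,138),(268,256),(295,256)]]
for p in P: print(p.round(4))
print(np.mean(P,0))
go([.5064,-.0997,.04],-19.05)"
```

```text
[ 0.462  -0.0916  0.032 ]
[ 0.4692 -0.0705  0.032 ]
[ 0.5557 -0.1209  0.032 ]
[ 0.5631 -0.0993  0.032 ]
[ 0.51247253 -0.09560619  0.032     ]
to [ 0.5064 -0.0997  0.04  ] shift [0.079, -0.0009, -0.007] rot [0.0026, 0.0008, 0.0001] | |d| 0.079 ang 0.2
```

```bash
python3 -m handwheel '[[0.02,-0.001,-0.007,0,0,0,1],[0.04,-0.001,-0.007,0,0,0,1],[0.04,-0.001,-0.007,0,0,0,1],[0.04,-0.001,-0.007,0,0,0,1]]'
python3 -c "
from h import *
st()
o=r.observe(); c=snap('wrist','w2.png')
crop(c,200,60,400,260,3,'w2c.png')"
```

```text
t: 2.23
ee_pos: [0.5055, -0.1006, 0.0787]
tool_rot: [[-0.001, 0.325, 0.946], [-0.001, 0.946, -0.325], [-1.0, -0.001, -0.001]]
ft_force: [-0.2, -0.9, 0.9]
opening: 0.0851
t 2.23 pos [ 0.5055 -0.1006  0.0787] yaw -18.94 tilt [-1.    -0.001 -0.001] F [-0.2 -0.9  0.9] op 0.0851 q [   7.   19.  -25.    0.  -46. -116.]
```

View pics/w2.png

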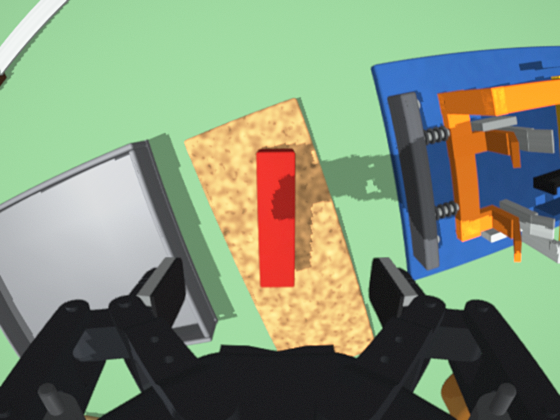

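```bash
python3 -c "
from h import *
o=r.observe(); c=read_camera('wrist')
P=np.array([wp2w(c,u,v,.032,o)for u,v in [(258,153),(295,153),(261,287),(294,286)]])
print(P.round(4),P.mean(0)); d=(P[2]+P[3]-P[0]-P[1]); print(np.degrees(np.arctan2(d[1],d[0])))
go([*P.mean(0)[:2],.013],-19.0)"
```

```text
[[ 0.4595 -0.0973  0.032 ]
 [ 0.4673 -0.0744  0.032 ]
 [ 0.5528 -0.1287  0.032 ]
 [ 0.56   -0.1052  0.032 ]] [ 0.50989702 -0.10142475  0.032     ]
-18.48923106738513
to [ 0.5099 -0.1014  0.013 ] shift [0.0672, -0.0001, 0.0027] rot [0.0013, 0.0029, -0.0003] | |d| 0.067 ang 0.2
```

```bash
python3 -m handwheel '[[0.03,0,0.002,0,0,0,1],[0.06,0,0.002,0,0,0,1],[0.066,0,0.002,0,0,0,1],[0.066,0,0.002,0,0,0,1],[0.066,0,0.002,0,0,0,1]]'
python3 -m handwheel '[[0,0,0,0,0,0,0],[0,0,0,0,0,0,0],[0,0,0,0,0,0,0],[0,0,0,0,0,0,0],[0,0,0,0,0,0,0]]' 80
python3 -m handwheel '[[0,0,0,0,0,0,0],[0,0,0,0,0,0,0],[0,0,0,0,0,0,0]]' 80
python3 -c "
from h import *
st()"
```

```text
t: 2.75
ee_pos: [0.5103, -0.1013, 0.0154]
tool_rot: [[0.005, 0.324, 0.946], [-0.001, 0.946, -0.324], [-1.0, 0.001, 0.005]]
ft_force: [0.5, -0.2, 0.3]
opening: 0.0854
t: 3.17
ee_pos: [0.5106, -0.1013, 0.016]
tool_rot: [[0.006, 0.324, 0.946], [-0.001, 0.946, -0.324], [-1.0, 0.001, 0.006]]
ft_force: [0.1, 0.2, 0.7]
opening: 0.0252
t: 3.42
ee_pos: [0.5106, -0.1013, 0.0161]
tool_rot: [[0.006, 0.324, 0.946], [-0.001, 0.946, -0.324], [-1.0, 0.001, 0.006]]
ft_force: [-0.2, 0.0, 0.3]
opening: -0.0002
t 3.42 pos [ 0.5106 -0.1013  0.0161] yaw -18.9 tilt [-1.     0.001  0.006] F [-0.2  0.   0.3] op -0.0002 q [   7.   25.  -28.    0.  -37. -116.]
```

```bash
python3 -c "
from h import *
st()
snap('wrist','w3.png'); s=read_camera('scene'); crop(s,160,120,340,270,4,'s3.png')"
```

```text
t 3.42 pos [ 0.5106 -0.1013  0.0161] yaw -18.9 tilt [-1.     0.001  0.006] F [-0.2  0.   0.3] op -0.0002 q [   7.   25.  -28.    0.  -37. -116.]
```

View pics/w3.png

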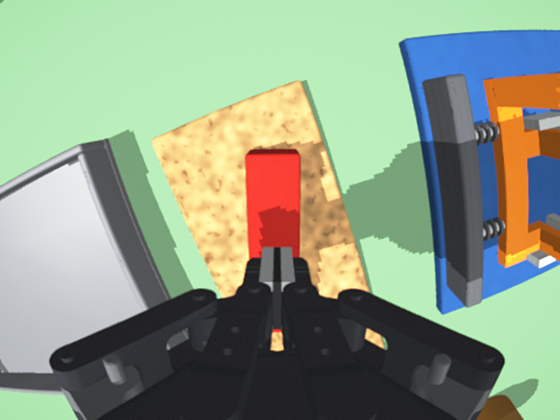

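View pics/s3.png

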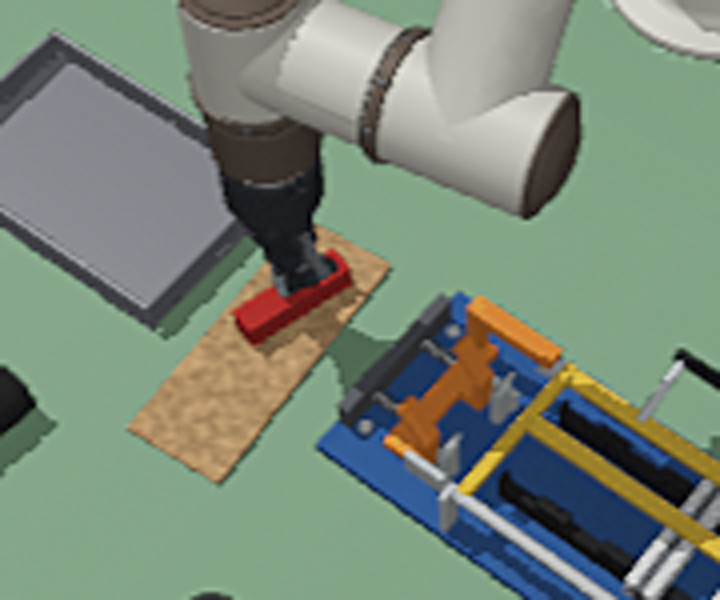

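```bash
cat >> h.py <<'E'
def tool2wp(c,p):
    M=np.array(c['tool_from_camera']); q=M[:3,:3].T@(np.array(p)-M[:3,3]); th=np.arctan2(np.hypot(q[0],q[1]),-q[2]); n=np.hypot(q[0],q[1]); K=c['mtx']
    return [K[0,2]+K[0,0]*th*q[0]/n, K[1,2]-K[1,1]*th*q[1]/n]
E
python3 -c "
from h import *
c=read_camera('wrist')
print(tool2wp(c,[0,0.0001,0]),tool2wp(c,[-.019,0.0001,0]),tool2wp(c,[0,0.0001,-.011]),tool2wp(c,[0,0.0001,.011]),tool2wp(c,[-.04,0.0001,-.011]))
for u,v in [(247,153),(299,153)]: print(wp2w(c,u,v,.032,r.observe()))
crop(c,200,130,360,360,3,'w3c.png')"
```

```text
[np.float64(276.932597649459), np.float64(246.48793733753047)] [np.float64(276.97814475858155), np.float64(261.2729083485227)] [np.float64(276.94697910250153), np.float64(227.50379648359316)] [np.float64(276.9182134805699), np.float64(264.5933219041485)] [np.float64(277.0641308272342), np.float64(258.8699045692404)]
[ 0.45627364 -0.09713043  0.032     ]
[ 0.46398866 -0.07467706  0.032     ]
```

View pics/w3c.png

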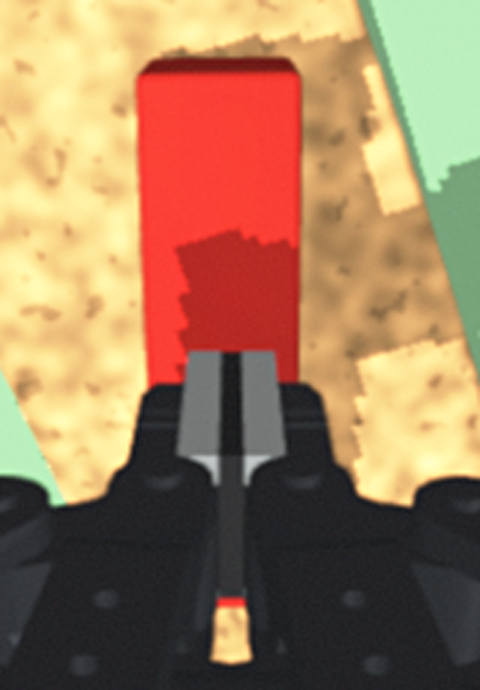

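```bash
python3 -m handwheel '[[-0.03,0,0,0,0,0,0],[-0.06,0,0,0,0,0,0],[-0.06,0,0,0,0,0,0],[-0.06,0,0,0,0,0,0]]'
python3 -c "
from h import *
st()
c=snap('wrist','w4.png')
crop(c,200,130,360,360,3,'w4c.png')
for x in [0,-.013,-.02,-.03]: print(x,tool2wp(c,[x,0.0001,-.011]),tool2wp(c,[x,.0427,-.011]))"
```

```text
t: 3.9
ee_pos: [0.5115, -0.101, 0.0777]
tool_rot: [[0.01, 0.324, 0.946], [-0.0, 0.946, -0.324], [-1.0, 0.003, 0.009]]
ft_force: [-1.1, 1.4, -0.8]
opening: 0.0001
t 3.9 pos [ 0.5115 -0.101   0.0777] yaw -18.9 tilt [-1.     0.003  0.009] F [-1.1  1.4 -0.8] op 0.0001 q [   7.   20.  -25.    0.  -45. -116.]
0 [np.float64(276.95049590831894), np.float64(227.51259108118592)] [np.float64(355.02420477229396), np.float64(227.15078773831559)]
-0.013 [np.float64(276.9831126297133), np.float64(236.12578835376382)] [np.float64(360.75082958815506), np.float64(235.5139228575138)]
-0.02 [np.float64(277.0027413990942), np.float64(241.32289448662692)] [np.float64(364.1674636799815), np.float64(240.53304081845752)]
-0.03 [np.float64(277.03373206091965), np.float64(249.54942207766823)] [np.float64(369.5151149109989), np.float64(248.43388411891814)]
```

View pics/w4c.png

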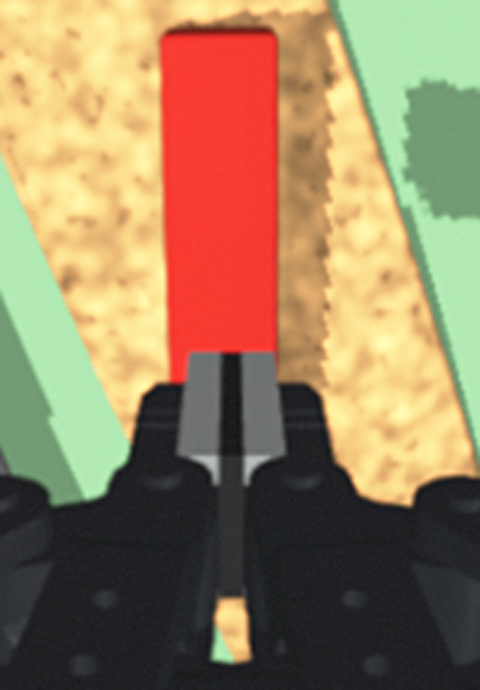

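```bash
python3 -c "
from h import *
o=r.observe();c=read_camera('wrist')
import copy
for pos,pts,tilt in [([.5106,-.1013,.0161],[(154,141),(301,83)],0),]:
  o=copy.deepcopy(o);o['ee_pos']=np.array(pos);o['tool_rot']=down(-18.9)
  P=[wp2w(c,u,v,.006,o) for u,v in pts]; print(P,np.linalg.norm(P[0]-P[1]))
  P=[wp2w(c,u,v,.032,o) for u,v in [(247,153),(299,153)]]; print(np.linalg.norm(P[0]-P[1]))
"

```

```text
[array([ 0.43353538, -0.14754943,  0.006     ]), array([ 0.43195119, -0.06089147,  0.006     ])] 0.08667243508974865
0.023810028993976246
```

View pics/w4.png

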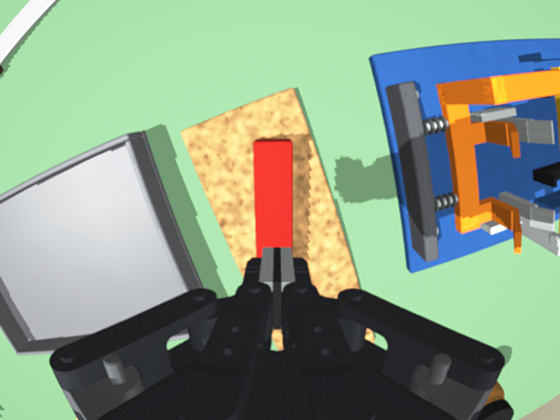

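```bash
python3 -m handwheel '[[0.03,0,0,0,0,0,0],[0.057,0,0,0,0,0,0],[0.059,0,0,0,0,0,0],[0.061,0,0,0,0,0,0],[0.061,0,0,0,0,0,0]]'
python3 -m handwheel '[[0.003,0,0,0,0,0,0],[0.003,0,0,0,0,0,0]]'
python3 -c "
from h import *
st()"
```

```text
t: 4.42
ee_pos: [0.5099, -0.1013, 0.0143]
tool_rot: [[0.003, 0.324, 0.946], [-0.001, 0.946, -0.324], [-1.0, 0.0, 0.004]]
ft_force: [0.1, 0.4, 1.4]
opening: -0.0
t: 4.58
ee_pos: [0.5106, -0.1013, 0.012]
tool_rot: [[0.005, 0.324, 0.946], [-0.001, 0.946, -0.324], [-1.0, 0.001, 0.005]]
ft_force: [-0.7, -0.2, -0.1]
opening: 0.0001
t 4.58 pos [ 0.5106 -0.1013  0.012 ] yaw -18.89 tilt [-1.     0.001  0.005] F [-0.7 -0.2 -0.1] op 0.0001 q [   7.   25.  -28.    0.  -36. -116.]
```

```bash
python3 -m handwheel '[[0.003,0,0,0,0,0,0],[0.003,0,0,0,0,0,0]]'
python3 -m handwheel '[[0.004,0,0,0,0,0,0],[0.004,0,0,0,0,0,0]]'
python3 -c "
from h import *
st(); snap('wrist','w5.png');s=read_camera('scene'); crop(s,200,100,300,220,5,'s5.png')"
```

```text
t: 4.75
ee_pos: [0.5109, -0.1012, 0.0093]
tool_rot: [[0.006, 0.324, 0.946], [-0.001, 0.946, -0.324], [-1.0, 0.001, 0.006]]
ft_force: [0.4, -0.1, -0.4]
opening: -0.0002
t: 4.92
ee_pos: [0.5111, -0.1012, 0.0091]
tool_rot: [[0.006, 0.322, 0.947], [-0.002, 0.947, -0.322], [-1.0, 0.0, 0.007]]
ft_force: [-9.1, 2.8, 25.9]
opening: -0.0004
t 4.92 pos [ 0.5111 -0.1012  0.0091] yaw -18.79 tilt [-1.     0.     0.007] F [-9.1  2.8 25.9] op -0.0004 q [   7.   26.  -28.    0.  -36. -116.]
```

View pics/w5.png

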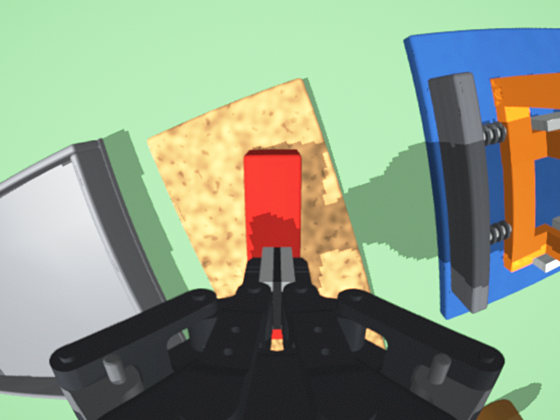

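View pics/s5.png

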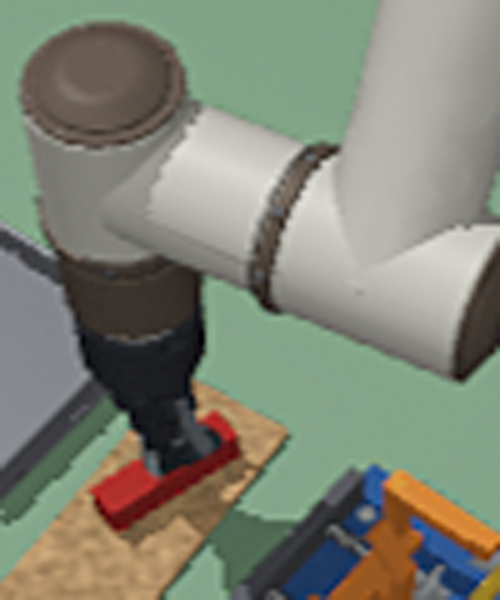

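```bash
python3 -m handwheel '[[-0.02,0,0,0,0,0,0],[-0.035,0,0,0,0,0,1],[-0.035,0,0,0,0,0,1],[-0.035,0,0,0,0,0,1],[-0.035,0,0,0,0,0,1]]'
python3 -c "
from h import *
st();go([.510,-.1013,-.011],-19)"
```

```text
t: 5.43
ee_pos: [0.5103, -0.1012, 0.0438]
tool_rot: [[0.006, 0.323, 0.946], [-0.001, 0.947, -0.323], [-1.0, 0.001, 0.006]]
ft_force: [-0.5, -0.1, -0.7]
opening: 0.0483
t 5.43 pos [ 0.5103 -0.1012  0.0438] yaw -18.83 tilt [-1.     0.001  0.006] F [-0.5 -0.1 -0.7] op 0.0483 q [   7.   22.  -27.    0.  -41. -116.]
to [ 0.51   -0.1013 -0.011 ] shift [0.0547, -0.0003, -0.0006] rot [0.003, 0.0064, -0.0008] | |d| 0.055 ang 0.4
```

```bash
python3 -m handwheel '[[0,0,0,0,0,0,1],[0,0,0,0,0,0,1],[0,0,0,0.003,0.006,0,1]]'
python3 -m handwheel '[[0.02,0,0,0.003,0.006,0,1],[0.04,0,0,0.003,0.006,0,1],[0.048,0,0,0.003,0.006,0,1],[0.054,0,0,0.003,0.006,0,1],[0.054,0,0,0.003,0.006,0,1]]'
python3 -c "
from h import *
st()"
```

```text
t: 5.68
ee_pos: [0.5095, -0.1012, 0.0429]
tool_rot: [[-0.002, 0.326, 0.945], [0.001, 0.945, -0.326], [-1.0, -0.0, -0.002]]
ft_force: [0.1, -0.9, 0.1]
opening: 0.0834
t: 6.1
ee_pos: [0.5086, -0.1013, -0.0123]
tool_rot: [[-0.01, 0.329, 0.944], [0.002, 0.944, -0.329], [-1.0, -0.001, -0.01]]
ft_force: [0.4, -0.3, 0.3]
opening: 0.0858
t 6.1 pos [ 0.5086 -0.1013 -0.0123] yaw -19.18 tilt [-1.    -0.001 -0.01 ] F [ 0.4 -0.3  0.3] op 0.0858 q [   7.   28.  -29.   -0.  -34. -115.]
```

```bash
python3 -m handwheel '[[0,0,0,0,-0.008,0,0],[0,0,0,0,-0.008,0,0],[0,0,0,0,-0.008,0,0],[0,0,0,0,-0.008,0,0],[0,0,0,0,-0.008,0,0]]' 80
python3 -m handwheel '[[0,0,0,0,0,0,0],[0,0,0,0,0,0,0],[0,0,0,0,0,0,0]]' 80
python3 -c "
from h import *
st();snap('wrist','w6.png')"
```

```text
t: 6.52
ee_pos: [0.509, -0.1013, -0.0117]
tool_rot: [[-0.001, 0.328, 0.945], [-0.0, 0.945, -0.328], [-1.0, -0.001, -0.001]]
ft_force: [-3.0, 2.4, 13.8]
opening: 0.0255
t: 6.77
ee_pos: [0.5092, -0.1012, -0.0113]
tool_rot: [[-0.001, 0.328, 0.945], [-0.0, 0.945, -0.328], [-1.0, -0.001, -0.001]]
ft_force: [0.2, 1.2, 2.5]
opening: 0.0243
t 6.77 pos [ 0.5092 -0.1012 -0.0113] yaw -19.17 tilt [-1.    -0.001 -0.001] F [0.2 1.2 2.5] op 0.0243 q [   7.   28.  -29.    0.  -33. -116.]
```

View pics/w6.png

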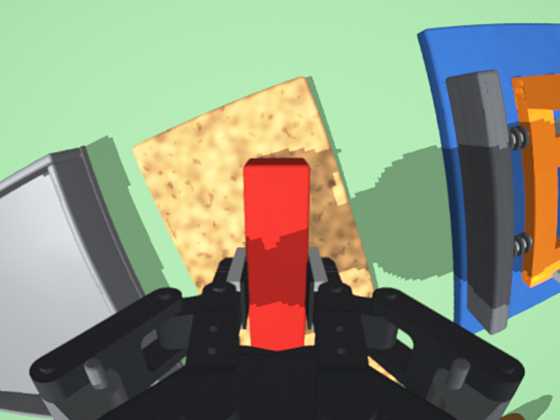

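```bash
python3 -m handwheel '[[-0.03,0,0,0,0,0,0],[-0.07,0,0,0,0,0,0],[-0.11,0,0,0,0,0,0],[-0.15,0,0,0,0,0,0],[-0.15,0,0,0,0,0,0]]' 80
python3 -c "
from h import *
st();go(crw(20,-163,130),-3.8)"
```

```text
t: 7.23
ee_pos: [0.5147, -0.1014, 0.147]
tool_rot: [[0.016, 0.326, 0.945], [-0.001, 0.945, -0.326], [-1.0, 0.004, 0.015]]
ft_force: [1.3, -0.1, 1.0]
opening: 0.024
t 7.23 pos [ 0.5147 -0.1014  0.147 ] yaw -19.05 tilt [-1.     0.004  0.015] F [ 1.3 -0.1  1. ] op 0.024 q [   7.   15.  -19.    0.  -55. -116.]
to [0.5332 0.076  0.13  ] shift [0.0171, 0.1737, -0.0408] rot [-0.2663, 0.0158, -0.0019] | |d| 0.179 ang 15.3
```

```bash
python3 -m handwheel '[[0,0.035,-0.008,-0.06,0.015,0,0],[0.005,0.07,-0.016,-0.12,0.015,0,0],[0.01,0.105,-0.024,-0.18,0.015,0,0],[0.015,0.14,-0.032,-0.24,0.015,0,0],[0.017,0.173,-0.04,-0.266,0.015,0,0]]' 80
python3 -m handwheel '[[0,0,0,0,0,0,0],[0,0,0,0,0,0,0]]' 80
python3 -c "
from h import *
st();go(crw(20,-163,110),-3.8);snap('wrist','w7.png');t=read_camera('top');crop(t,200,160,340,270,5,'t7.png')"
```

```text
t: 7.65
ee_pos: [0.5329, 0.0766, 0.1289]
tool_rot: [[-0.0, 0.064, 0.998], [0.001, 0.998, -0.064], [-1.0, 0.001, -0.001]]
ft_force: [1.0, 0.4, 0.2]
opening: 0.0244
t: 7.82
ee_pos: [0.5324, 0.0782, 0.1278]
tool_rot: [[-0.002, 0.062, 0.998], [0.001, 0.998, -0.062], [-1.0, 0.001, -0.002]]
ft_force: [0.6, -0.5, -0.5]
opening: 0.0243
t 7.82 pos [0.5324 0.0782 0.1278] yaw -3.54 tilt [-1.     0.001 -0.002] F [ 0.6 -0.5 -0.5] op 0.0243 q [  26.   18.  -18.   -0.  -54. -119.]
to [0.5332 0.076  0.11  ] shift [0.0178, -0.0022, 0.0009] rot [0.0046, -0.0023, -0.0009] | |d| 0.018 ang 0.3
```

View pics/w7.png

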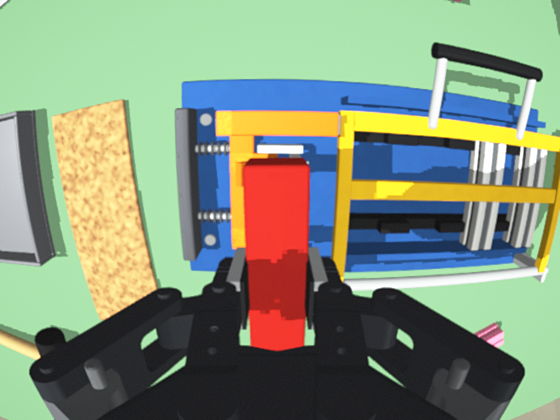

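View pics/t7.png

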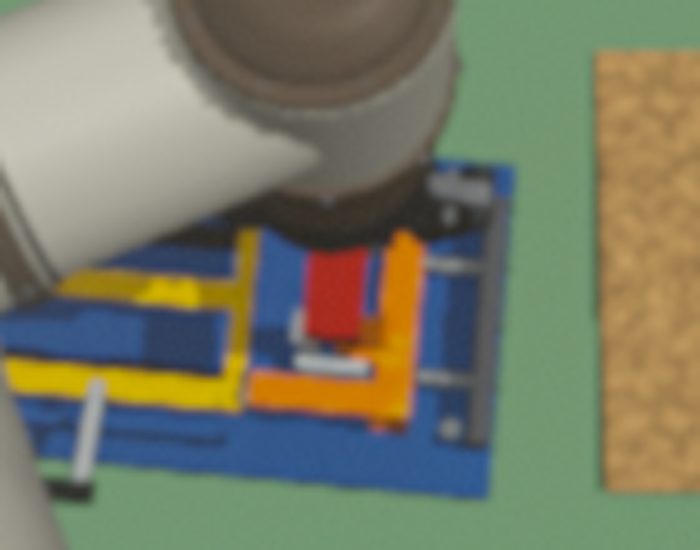

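```bash
python3 -c "
from h import *
o=r.observe();c=read_camera('wrist')
def back(u,v,z):
    p=wp2w(c,u,v,z,o); d=(p[:2]-CR)*1e3; s,k=np.sin(CY),np.cos(CY); return np.round([k*d[0]+s*d[1],-s*d[0]+k*d[1]],1)
print('plate NR (-85,-245)',back(183,83,12)); print('handle ends (-105,-52),(-105,52)',back(436,50,82),back(540,75,82))
crop(c,170,70,360,300,3,'w7c.png')"
```

```text
plate NR (-85,-245) [1364.9 3228.5]
handle ends (-105,-52),(-105,52) [ 21103.  -42981.6] [ 20888.1 -83669.3]
```

View pics/w7c.png

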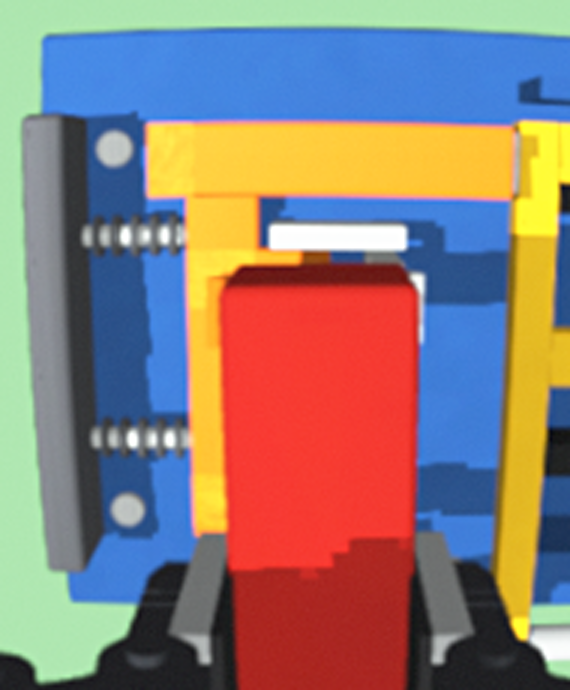

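```bash
python3 -c "
from h import *
o=r.observe();c=read_camera('wrist')
print(wray(c,183,83,o),wp2w(c,183,83,.012,o))
def back(u,v,z):
    p=wp2w(c,u,v,z,o); d=(p[:2]-CR)*1e3; s,k=np.sin(CY),np.cos(CY); return np.round([k*d[0]+s*d[1],-s*d[0]+k*d[1]],1)
for a in [(183,83,.012),(436,50,.082),(540,75,.082),(339,110,.084)]: print(back(*a))
"
```

```text
(array([0.46444798, 0.07994211, 0.29301027]), array([-0.1330548 , -0.26791145, -0.95421165])) [0.42526405 0.0010436  0.012     ]
[ -82.7 -245. ]
[-103.2  -53. ]
[-102.6   52.1]
[ -55.2 -123.5]
```

```bash
python3 -m handwheel '[[0.02,-0.002,0.001,0.004,0,0,0],[0.04,-0.002,0.001,0.004,0,0,0],[0.05,-0.002,0.001,0.004,0,0,0],[0.05,-0.002,0.001,0.004,0,0,0]]' 80
python3 -c "
from h import *
st();go(crw(20,-163,60),-3.8)
o=r.observe();c=read_camera('wrist');print(wp2w(c,244,165,o['ee_pos'][2]+.0433,o),wp2w(c,309,165,o['ee_pos'][2]+.0433,o),crw(-30,-150,60),crw(-30,-176,60))"
```

```text
t: 8.35
ee_pos: [0.5317, 0.0719, 0.0765]
tool_rot: [[-0.006, 0.072, 0.997], [-0.0, 0.997, -0.072], [-1.0, -0.001, -0.006]]
ft_force: [0.5, -0.5, -0.5]
opening: 0.0242
t 8.35 pos [0.5317 0.0719 0.0765] yaw -4.14 tilt [-1.    -0.001 -0.006] F [ 0.5 -0.5 -0.5] op 0.0242 q [  25.   21.  -22.   -0.  -47. -119.]
to [0.5332 0.076  0.06  ] shift [0.0165, 0.0042, 0.0013] rot [-0.006, -0.0059, 0.0009] | |d| 0.017 ang 0.5
[0.4802555 0.0631527 0.1198082] [0.48201378 0.08760343 0.1198082 ] [0.48412487 0.092318   0.06      ] [0.48240175 0.06637516 0.06      ]
```

```bash
python3 -m handwheel '[[0,0.004,0.001,-0.006,-0.006,0,0],[0,0.004,0.001,-0.006,-0.006,0,0],[0,0.004,0.001,-0.006,-0.006,0,0]]' 80
python3 -c "
from h import *
st();go(crw(20,-163,60),-3.8)"
```

```text
t: 8.65
ee_pos: [0.5349, 0.0768, 0.0791]
tool_rot: [[0.005, 0.065, 0.998], [0.0, 0.998, -0.065], [-1.0, 0.001, 0.005]]
ft_force: [-0.2, 0.2, -1.2]
opening: 0.0244
t 8.65 pos [0.5349 0.0768 0.0791] yaw -3.72 tilt [-1.     0.001  0.005] F [-0.2  0.2 -1.2] op 0.0244 q [  25.   21.  -22.    0.  -47. -119.]
to [0.5332 0.076  0.06  ] shift [0.0191, -0.0009, -0.0018] rot [0.0014, 0.0049, -0.0008] | |d| 0.019 ang 0.3
```

```bash
python3 -m handwheel '[[0.008,-0.001,-0.001,0,0.002,0,0],[0.016,-0.001,-0.001,0,0.002,0,0],[0.022,-0.001,-0.001,0,0.002,0,0],[0.022,-0.001,-0.001,0,0.002,0,0]]' 100
python3 -c "
from h import *
st();go(crw(20,-163,17),-3.8)"
```

```text
t: 8.98
ee_pos: [0.5334, 0.076, 0.0557]
tool_rot: [[0.001, 0.065, 0.998], [0.0, 0.998, -0.065], [-1.0, 0.0, 0.001]]
ft_force: [-0.6, 0.6, -0.4]
opening: 0.0239
t 8.98 pos [0.5334 0.076  0.0557] yaw -3.74 tilt [-1.     0.     0.001] F [-0.6  0.6 -0.4] op 0.0239 q [  25.   23.  -23.    0.  -44. -119.]
to [0.5332 0.076  0.017 ] shift [0.0387, 0.0, -0.0003] rot [0.001, 0.0012, -0.0004] | |d| 0.039 ang 0.1
```

```bash
python3 -m handwheel '[[0.006,0,0,0,0,0,0],[0.012,0,0,0,0,0,0],[0.018,0,0,0,0,0,0],[0.018,0,0,0,0,0,0]]' 100
python3 -c "
from h import *
st();go(crw(20,-163,17),-3.8)"
```

```text
t: 9.32
ee_pos: [0.5358, 0.0763, 0.0389]
tool_rot: [[0.006, 0.065, 0.998], [0.001, 0.998, -0.065], [-1.0, 0.001, 0.006]]
ft_force: [2.5, -1.6, 4.7]
opening: 0.0235
t 9.32 pos [0.5358 0.0763 0.0389] yaw -3.73 tilt [-1.     0.001  0.006] F [ 2.5 -1.6  4.7] op 0.0235 q [  25.   25.  -24.    0.  -41. -119.]
to [0.5332 0.076  0.017 ] shift [0.0219, -0.0005, -0.0028] rot [0.0012, 0.0059, -0.0012] | |d| 0.022 ang 0.3
```

```bash
python3 -m handwheel '[[0.006,0,-0.002,0,0.003,0,0],[0.012,0,-0.002,0,0.003,0,0],[0.012,0,-0.002,0,0.003,0,0]]' 100
python3 -m handwheel '[[0.006,0,0,0,0,0,0],[0.012,0,0,0,0,0,0],[0.012,0,0,0,0,0,0]]' 100
python3 -c "
from h import *
st();go(crw(20,-163,17),-3.8)
snap('wrist','w8.png')
s=read_camera('scene');crop(s,220,160,330,270,5,'s8.png')"
```

```text
t: 9.57
ee_pos: [0.5363, 0.0754, 0.0289]
tool_rot: [[0.008, 0.066, 0.998], [0.001, 0.998, -0.066], [-1.0, 0.001, 0.008]]
ft_force: [2.1, -7.2, 6.7]
opening: 0.0237
t: 9.82
ee_pos: [0.5375, 0.0752, 0.0171]
tool_rot: [[0.01, 0.067, 0.998], [0.001, 0.998, -0.067], [-1.0, 0.001, 0.01]]
ft_force: [3.1, -1.7, -0.8]
opening: 0.0236
t 9.82 pos [0.5375 0.0752 0.0171] yaw -3.87 tilt [-1.     0.001  0.01 ] F [ 3.1 -1.7 -0.8] op 0.0236 q [  25.   26.  -25.    0.  -38. -119.]
to [0.5332 0.076  0.017 ] shift [0.0, 0.0005, -0.0044] rot [-0.0012, 0.0098, -0.0013] | |d| 0.004 ang 0.6
```

View pics/w8.png

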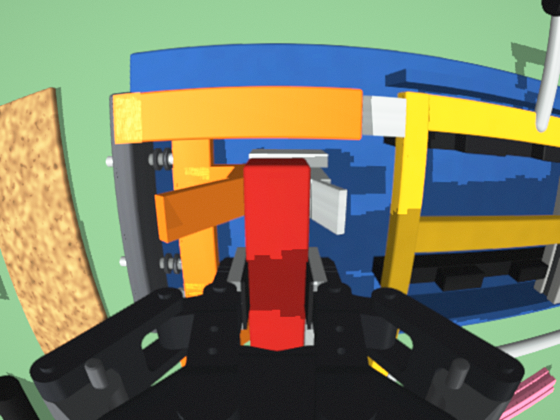

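View pics/s8.png

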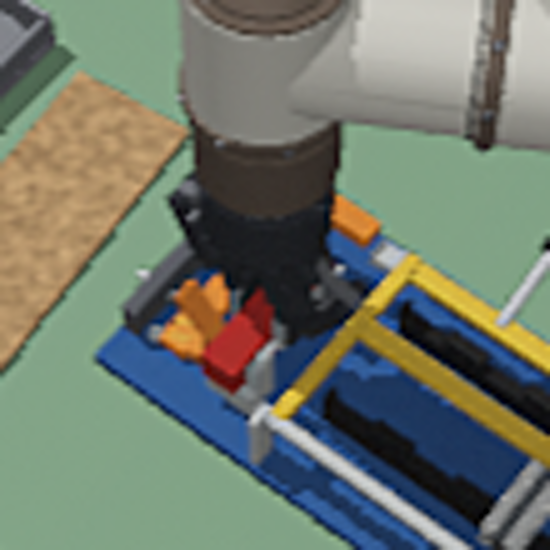

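```bash
python3 -m handwheel '[[0.003,0,-0.002,0,0.005,0,0],[0.004,0,-0.002,0,0.005,0,0]]' 100
python3 -c "
from h import *
st()"
```

```text
t: 10.08
ee_pos: [0.5375, 0.0752, 0.0166]
tool_rot: [[0.008, 0.066, 0.998], [0.0, 0.998, -0.066], [-1.0, 0.001, 0.008]]
ft_force: [-3.6, -3.0, 28.7]
opening: 0.0236
t 10.08 pos [0.5375 0.0752 0.0166] yaw -3.79 tilt [-1.     0.001  0.008] F [-3.6 -3.  28.7] op 0.0236 q [  25.   27.  -25.    0.  -38. -119.]
```

```bash
python3 -m handwheel '[[0,0,0,0,0,0,0.5],[0,0,0,0,0,0,0.5],[0,0,0,0,0,0,0.5],[0,0,0,0,0,0,0.5],[0,0,0,0,0,0,0.5]]' 40
python3 -m handwheel '[[-0.03,0,0,0,0,0,0.5],[-0.06,0,0,0,0,0,0.5],[-0.09,0,0,0,0,0,0.5],[-0.13,0,0,0,0,0,0.5],[-0.15,0,0,0,0,0,0.5]]' 40
python3 -c "
from h import *
st()
snap('wrist','w9.png')
s=read_camera('scene');crop(s,220,160,330,270,5,'s9.png')"
```

```text
t: 10.5
ee_pos: [0.5368, 0.0752, 0.0159]
tool_rot: [[0.006, 0.066, 0.998], [-0.0, 0.998, -0.066], [-1.0, 0.0, 0.006]]
ft_force: [-0.6, 0.4, 0.4]
opening: 0.0426
t: 10.92
ee_pos: [0.5375, 0.0757, 0.17]
tool_rot: [[0.012, 0.064, 0.998], [0.001, 0.998, -0.064], [-1.0, 0.002, 0.012]]
ft_force: [-0.1, -0.4, -0.3]
opening: 0.0427
t 10.92 pos [0.5375 0.0757 0.17  ] yaw -3.69 tilt [-1.     0.002  0.012] F [-0.1 -0.4 -0.3] op 0.0427 q [  25.   16.  -15.    0.  -59. -119.]
```

View pics/w9.png

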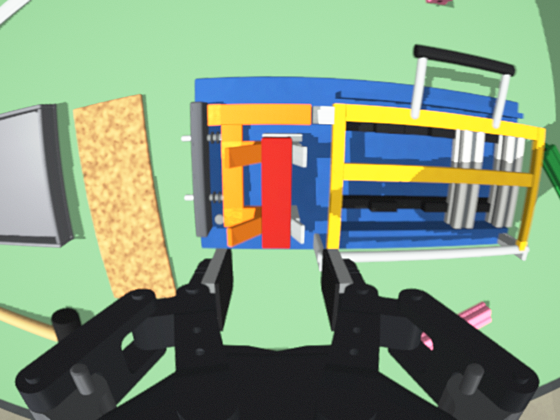

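View pics/s9.png

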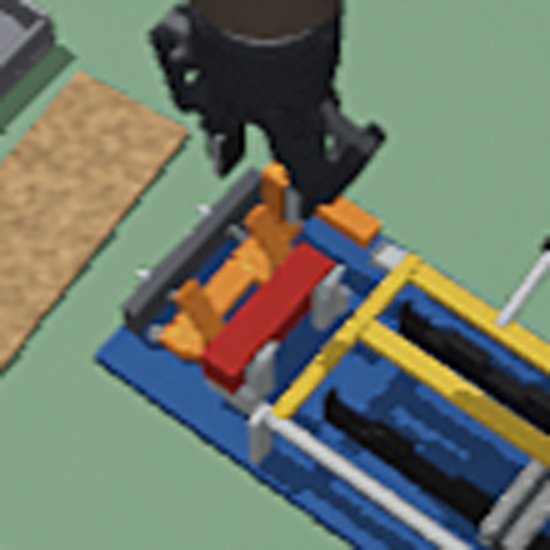

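```bash
cat >> h.py <<'E'
def back(p):
    d=(np.array(p)[:2]-CR)*1e3; s,k=np.sin(CY),np.cos(CY); return np.round([k*d[0]+s*d[1],-s*d[0]+k*d[1],p[2]*1e3],1)
E
python3 -c "
from h import *
o=r.observe();c=read_camera('wrist')
print([back(wp2w(c,u,v,.06,o)) for u,v in [(263,138),(291,138),(263,247),(291,247)]])
print([back(wp2w(c,u,v,.082,o)) for u,v in [(417,50),(512,70)]])
go(crw(-104,0,130),86.2)
"
```

```text
[array([ -25. , -173.8,   60. ]), array([ -25.1, -150.3,   60. ]), array([  73.4, -174.7,   60. ]), array([  73.4, -149. ,   60. ])]
[array([-103.8,  -49.2,   82. ]), array([-103.1,   53.9,   82. ])]
to [0.4202 0.2469 0.13  ] shift [0.0366, 0.1631, -0.1276] rot [-1.5699, 0.0091, 0.0058] | |d| 0.21 ang 90.0
```

```bash
python3 -m handwheel '[[0,0.012,-0.01,-0.12,0,0,0.45],[0,0.024,-0.02,-0.24,0,0,0.45],[0,0.036,-0.03,-0.36,0,0,0.45],[0,0.048,-0.04,-0.48,0,0,0.45],[0,0.06,-0.05,-0.6,0,0,0.45]]'
python3 -c "
from h import *
st();go(crw(-104,0,150),86.2)"
```

```text
t: 11.48
ee_pos: [0.4889, 0.1389, 0.1649]
tool_rot: [[0.006, -0.514, 0.858], [-0.001, 0.858, 0.514], [-1.0, -0.003, 0.005]]
ft_force: [0.1, 0.6, -0.3]
opening: 0.0383
t 11.48 pos [0.4889 0.1389 0.1649] yaw 30.95 tilt [-1.    -0.003  0.005] F [ 0.1  0.6 -0.3] op 0.0383 q [ 34.  13. -20.   0. -57. -93.]
to [0.4202 0.2469 0.15  ] shift [0.0144, 0.128, -0.0034] rot [-0.9643, 0.0026, 0.0052] | |d| 0.129 ang 55.3
```

```bash
python3 -m handwheel '[[0.002,0.016,0,-0.12,0,0,0.45],[0.004,0.032,0,-0.24,0,0,0.45],[0.006,0.048,-0.001,-0.36,0,0,0.45],[0.007,0.064,-0.002,-0.48,0,0,0.45],[0.008,0.08,-0.002,-0.6,0,0,0.45]]'
python3 -c "
from h import *
st();go(crw(-104,0,140),86.2)"
```

```text
t: 11.9
ee_pos: [0.4443, 0.2062, 0.1543]
tool_rot: [[0.002, -0.911, 0.412], [-0.003, 0.412, 0.911], [-1.0, -0.003, -0.002]]
ft_force: [0.5, -0.6, -0.4]
opening: 0.0387
t 11.9 pos [0.4443 0.2062 0.1543] yaw 65.66 tilt [-1.    -0.003 -0.002] F [ 0.5 -0.6 -0.4] op 0.0387 q [ 44.  12. -23.   0. -56. -69.]
to [0.4202 0.2469 0.14  ] shift [0.0142, 0.0387, 0.0272] rot [-0.3585, -0.0028, 0.0025] | |d| 0.049 ang 20.5
```

```bash
python3 -m handwheel '[[0.004,0.013,0.009,-0.12,0,0,0.45],[0.008,0.026,0.018,-0.24,0,0,0.45],[0.014,0.038,0.027,-0.358,0,0,0.45],[0.014,0.038,0.027,-0.358,0,0,0.45],[0.014,0.038,0.027,-0.358,0,0,0.45]]'
python3 -c "
from h import *
st();go(crw(-104,0,46),86.2);snap('wrist','w10.png')"
```

```text
t: 12.32
ee_pos: [0.4196, 0.2459, 0.1384]
tool_rot: [[-0.001, -0.998, 0.068], [-0.006, 0.068, 0.998], [-1.0, 0.001, -0.006]]
ft_force: [0.4, 0.3, 0.5]
opening: 0.0381
t 12.32 pos [0.4196 0.2459 0.1384] yaw 86.12 tilt [-1.     0.001 -0.006] F [0.4 0.3 0.5] op 0.0381 q [ 50.  13. -24.   0. -53. -54.]
to [0.4202 0.2469 0.046 ] shift [0.0924, -0.0006, 0.0017] rot [-0.0013, -0.0065, -0.0009] | |d| 0.092 ang 0.4
```

View pics/w10.png

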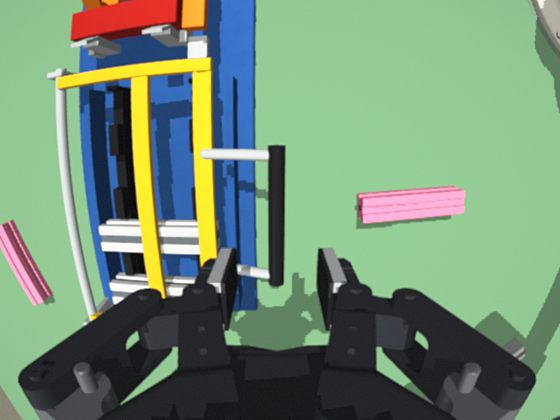

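```bash
python3 -m handwheel '[[0.03,0,0,0,-0.006,0,0.45],[0.06,0,0.001,0,-0.006,0,0.45],[0.08,0,0.001,0,-0.006,0,0.45],[0.092,0,0.001,0,-0.006,0,0.45],[0.092,0,0.001,0,-0.006,0,0.45]]'
python3 -m handwheel '[[0,0,0,0,0,0,0],[0,0,0,0,0,0,0],[0,0,0,0,0,0,0],[0,0,0,0,0,0,0],[0,0,0,0,0,0,0]]' 30
python3 -c "
from h import *
st();snap('wrist','w11.png')"
```

```text
t: 12.78
ee_pos: [0.4188, 0.2437, 0.0441]
tool_rot: [[-0.005, -0.997, 0.072], [-0.005, 0.072, 0.997], [-1.0, 0.005, -0.005]]
ft_force: [-0.3, -0.1, -0.2]
opening: 0.0386
t: 13.2
ee_pos: [0.4196, 0.2436, 0.0448]
tool_rot: [[-0.003, -0.997, 0.072], [-0.004, 0.072, 0.997], [-1.0, 0.003, -0.004]]
ft_force: [4.3, -2.8, -2.5]
opening: 0.0106
t 13.2 pos [0.4196 0.2436 0.0448] yaw 85.87 tilt [-1.     0.003 -0.004] F [ 4.3 -2.8 -2.5] op 0.0106 q [ 49.  20. -31.  -0. -40. -53.]
```

View pics/w11.png

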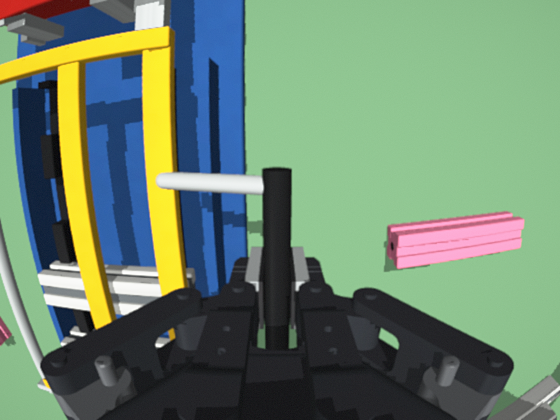

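```bash
cat >> h.py <<'E'
def hand(th): 
    return np.array([80-185*np.cos(th)+20*np.sin(th), 62+185*np.sin(th)+20*np.cos(th)])
def arc(th0,ths):
    for th in ths:
        d=hand(th)-hand(th0); print(round(th,2),'x',round(-d[1]/1e3,4),'y',round(-d[0]/1e3,4))
E
python3 -c "
from h import *
arc(0,[.1,.2,.3,.4,.5]);arc(.5,[.6,.7,.8,.9,1.]);arc(1.,[1.1,1.2,1.3,1.4,1.5]);arc(1.5,[1.55,1.6,1.65,1.7,1.72])"
```

```text
0.1 x -0.0184 y -0.0029
0.2 x -0.0364 y -0.0077
0.3 x -0.0538 y -0.0142
0.4 x -0.0705 y -0.0224
0.5 x -0.0862 y -0.0322
0.6 x -0.0147 y -0.0114
0.7 x -0.0282 y -0.0242
0.8 x -0.0404 y -0.0382
0.9 x -0.0511 y -0.0534
1.0 x -0.0602 y -0.0696
1.1 x -0.0075 y -0.017
1.2 x -0.0132 y -0.0347
1.3 x -0.0171 y -0.0529
1.4 x -0.0192 y -0.0714
1.5 x -0.0195 y -0.09
1.55 x 0.0006 y -0.0093
1.6 x 0.0016 y -0.0185
1.65 x 0.0031 y -0.0277
1.7 x 0.0051 y -0.0368
1.72 x 0.006 y -0.0404
```

```bash
python3 -m handwheel '[[-0.018,-0.003,0,0,0,0,0],[-0.036,-0.008,0,0,0,0,0],[-0.054,-0.014,0,0,0,0,0],[-0.07,-0.022,0,0,0,0,0],[-0.086,-0.032,0,0,0,0,0]]' 40
python3 -c "
from h import *
st();o=r.observe();print(back(o['ee_pos']),hand(.5)); s=read_camera('scene');crop(s,220,160,380,310,4,'s12.png')"
```

```text
t: 13.67
ee_pos: [0.4501, 0.2413, 0.1313]
tool_rot: [[-0.007, -0.997, 0.073], [-0.004, 0.073, 0.997], [-1.0, 0.006, -0.004]]
ft_force: [-3.0, 0.1, -2.0]
opening: 0.01
t 13.67 pos [0.4501 0.2413 0.1313] yaw 85.83 tilt [-1.     0.006 -0.004] F [-3.   0.1 -2. ] op 0.01 q [ 46.  15. -21.  -0. -54. -50.]
[-73.8  -3.6 131.3] [-72.76426318 168.24537588]
```

View pics/s12.png

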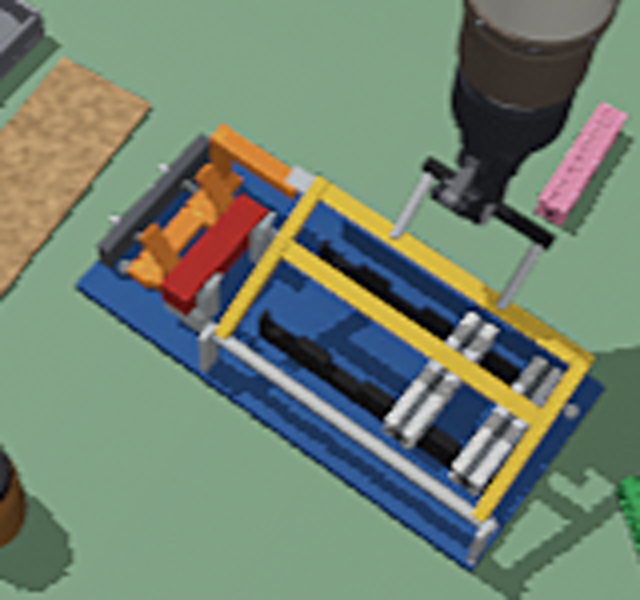

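```bash
python3 -m handwheel '[[-0.015,-0.012,0,0,0,0,0],[-0.028,-0.025,0,0,0,0,0],[-0.04,-0.039,0,0,0,0,0],[-0.051,-0.054,0,0,0,0,0],[-0.06,-0.07,0,0,0,0,0]]' 40
python3 -c "
from h import *
st();o=r.observe();print(back(o['ee_pos']),hand(1.0)-[0,37])"
```

```text
t: 14.13
ee_pos: [0.5207, 0.2363, 0.1964]
tool_rot: [[-0.006, -0.997, 0.072], [-0.004, 0.072, 0.997], [-1.0, 0.006, -0.004]]
ft_force: [-6.5, 0.7, 7.1]
opening: 0.0104
t 14.13 pos [0.5207 0.2363 0.1964] yaw 85.9 tilt [-1.     0.006 -0.004] F [-6.5  0.7  7.1] op 0.0104 q [ 41.  18.  -8.  -0. -65. -45.]
[ -3.   -3.9 196.4] [ -3.12650689 191.47817831]
```

```bash
python3 -m handwheel '[[-0.004,-0.017,0,0,0,0,0],[-0.009,-0.035,0,0,0,0,0],[-0.013,-0.053,0,0,0,0,0],[-0.015,-0.071,0,0,0,0,0],[-0.015,-0.09,0,0,0,0,0]]' 40
python3 -c "
from h import *
st();o=r.observe();print(back(o['ee_pos']),hand(1.5)-[0,37],hand(1.7)-[0,37]); s=read_camera('scene');crop(s,220,130,380,310,3.3,'s13.png')"
```

```text
t: 14.55
ee_pos: [0.611, 0.2299, 0.2138]
tool_rot: [[-0.005, -0.997, 0.071], [-0.003, 0.071, 0.997], [-1.0, 0.004, -0.003]]
ft_force: [-0.4, -0.5, 4.5]
opening: 0.0105
t 14.55 pos [0.611  0.2299 0.2138] yaw 85.92 tilt [-1.     0.004 -0.003] F [-0.4 -0.5  4.5] op 0.0105 q [ 35.  25.   5.  -0. -71. -39.]
[ 87.5  -4.3 213.8] [ 86.86351742 210.95131656] [123.66952765 205.88110005]
```

View pics/s13.png

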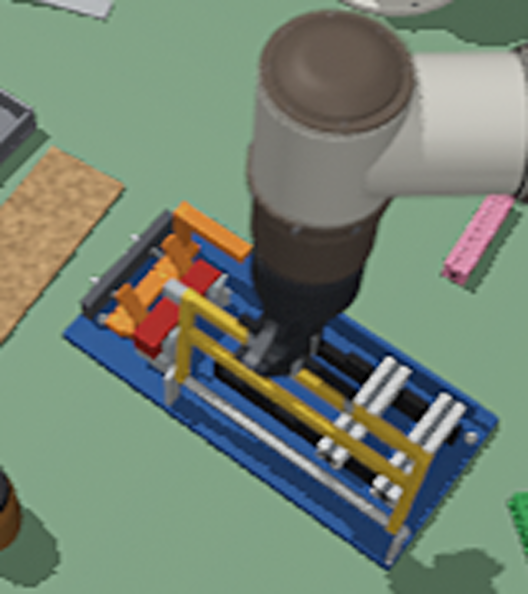

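```bash
python3 -m handwheel '[[0.003,-0.012,0,0,0,0,0],[0.005,-0.024,0,0,0,0,0],[0.008,-0.036,0,0,0,0,0],[0.009,-0.039,0,0,0,0,0],[0.009,-0.039,0,0,0,0,0]]' 40
python3 -m handwheel '[[0,0,0,0,0,0,0.3],[0,0,0,0,0,0,0.4],[0,0,0,0,0,0,0.5],[0,0,0,0,0,0,0.5]]' 40
python3 -m handwheel '[[-0.03,0,0,0,0,0,0.5],[-0.06,0,0,0,0,0,0.5],[-0.08,0,0,0,0,0,0.5],[-0.08,0,0,0,0,0,0.5]]' 40
python3 -c "
from h import *
st();o=r.observe();print(back(o['ee_pos'])); s=read_camera('scene');crop(s,220,130,380,310,3.3,'s14.png');snap('wrist','w14.png')"
```

```text
t: 15.02
ee_pos: [0.6553, 0.2268, 0.2058]
tool_rot: [[0.003, -0.997, 0.072], [-0.002, 0.072, 0.997], [-1.0, -0.003, -0.002]]
ft_force: [0.9, -0.4, 3.6]
opening: 0.0101
t: 15.35
ee_pos: [0.6546, 0.227, 0.2055]
tool_rot: [[0.002, -0.997, 0.072], [-0.002, 0.072, 0.997], [-1.0, -0.002, -0.002]]
ft_force: [-0.5, 0.5, -0.1]
opening: 0.0426
t: 15.68
ee_pos: [0.6563, 0.2279, 0.2917]
tool_rot: [[0.012, -0.997, 0.072], [0.001, 0.072, 0.997], [-1.0, -0.011, 0.002]]
ft_force: [0.8, -0.5, 1.6]
opening: 0.0429
t 15.68 pos [0.6563 0.2279 0.2917] yaw 85.9 tilt [-1.    -0.011  0.002] F [ 0.8 -0.5  1.6] op 0.0429 q [ 33.  27.  19.   0. -82. -37.]
[132.8  -3.3 291.7]
```

View pics/s14.png

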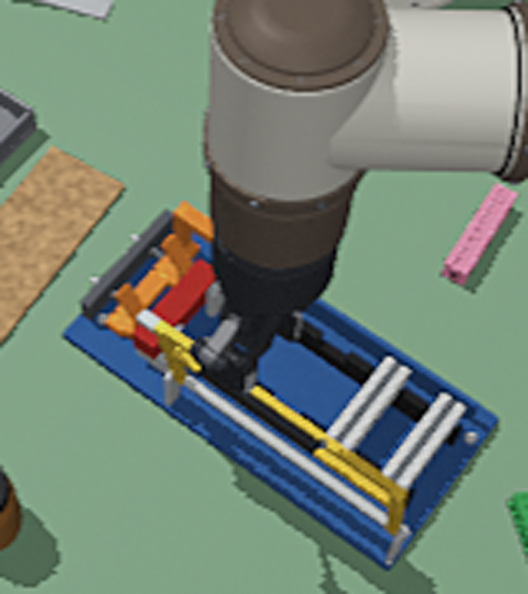

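View pics/w14.png

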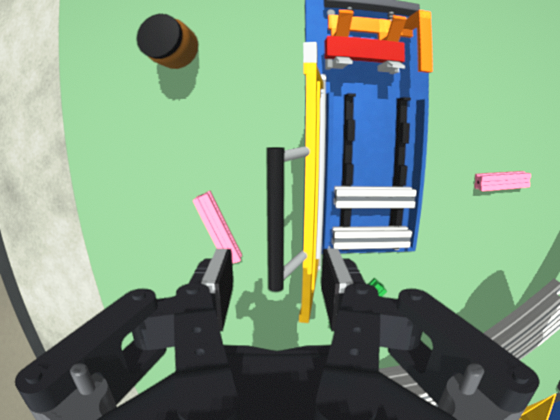

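```bash
python3 -m handwheel '[[0,0.03,0,0.12,0,0,0.5],[0,0.06,0,0.24,0,0,0.5],[0,0.09,0,0.36,0,0,0.5],[0,0.12,0.02,0.48,0,0,0.5],[0,0.13,0.03,0.6,0,0,0.5]]' 40
python3 -c "
from h import *
st();go(crw(0,29,180),-3.8)"
```

```text
t: 16.2
ee_pos: [0.523, 0.2671, 0.285]
tool_rot: [[0.0, -0.78, 0.626], [-0.001, 0.626, 0.78], [-1.0, -0.001, -0.001]]
ft_force: [-1.1, 0.1, 0.8]
opening: 0.043
t 16.2 pos [0.523  0.2671 0.285 ] yaw 51.22 tilt [-1.    -0.001 -0.001] F [-1.1  0.1  0.8] op 0.043 q [ 43.  16.   2.   0. -77. -82.]
to [0.5259 0.2689 0.18  ] shift [0.105, -0.001, 0.0033] rot [0.9603, -0.0003, 0.0015] | |d| 0.105 ang 55.0
```

```bash
python3 -m handwheel '[[0.012,0,0.003,0.12,0,0,0.5],[0.025,0,0.003,0.24,0,0,0.5],[0.037,0,0.003,0.36,0,0,0.5],[0.05,0,0.003,0.48,0,0,0.5],[0.06,0,0.003,0.6,0,0,0.5]]' 40
python3 -m handwheel '[[0.01,0,0,0.12,0,0,0.5],[0.02,0,0,0.24,0,0,0.5],[0.04,0,0,0.36,0,0,0.5],[0.04,0,0,0.36,0,0,0.5],[0.04,0,0,0.36,0,0,0.5]]' 40
python3 -c "
from h import *
st();go(crw(0,29,180),-3.8);snap('wrist','w15.png')"
```

```text
t: 16.62
ee_pos: [0.5234, 0.2687, 0.2221]
tool_rot: [[-0.004, -0.284, 0.959], [-0.004, 0.959, 0.284], [-1.0, -0.003, -0.005]]
ft_force: [-0.2, -0.5, 0.0]
opening: 0.043
t: 17.03
ee_pos: [0.5221, 0.2677, 0.1801]
tool_rot: [[-0.007, 0.069, 0.998], [-0.007, 0.998, -0.069], [-1.0, -0.008, -0.007]]
ft_force: [0.9, 0.9, 0.6]
opening: 0.0428
t 17.03 pos [0.5221 0.2677 0.1801] yaw -3.94 tilt [-1.    -0.008 -0.007] F [0.9 0.9 0.6] op 0.0428 q [  43.   20.   -7.    0.  -64. -137.]
to [0.5259 0.2689 0.18  ] shift [0.0001, 0.0015, 0.0038] rot [-0.0024, -0.007, 0.0076] | |d| 0.004 ang 0.6
```

View pics/w15.png

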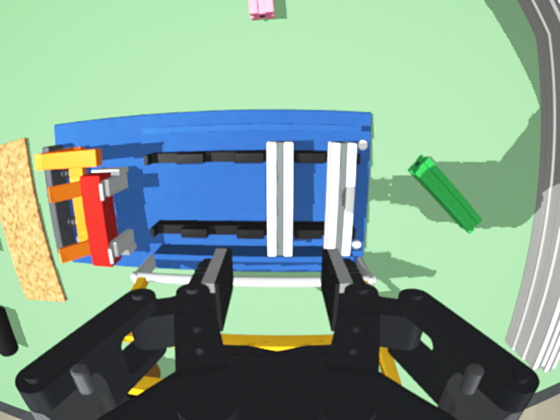

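```bash
python3 -c "
from h import *
o=r.observe();c=read_camera('wrist')
print([back(wp2w(c,u,v,.054,o)) for u,v in [(267,143),(293,143),(267,257),(292,257)]])
print([back(wp2w(c,u,v,.054,o)) for u,v in [(329,143),(355,143),(324,254),(351,256)]])
go(crw(-1,29,12),-3.8)"
```

```text
[array([-49.6,  18.8,  54. ]), array([-49.6,  42. ,  54. ]), array([60.7, 17.7, 54. ]), array([60.8, 42.3, 54. ])]
[array([-50. ,  74.6,  54. ]), array([-50.6,  98.8,  54. ]), array([57.8, 73.8, 54. ]), array([ 60.5, 101.3,  54. ])]
to [0.5249 0.269  0.012 ] shift [0.1705, 0.0011, 0.002] rot [-0.0028, -0.003, 0.0042] | |d| 0.17 ang 0.3
```

```bash
python3 -m handwheel '[[0.04,0.001,0.004,0,-0.003,0.004,0.5],[0.08,0.001,0.004,0,-0.003,0.004,0.5],[0.1,0.001,0.004,0,-0.003,0.004,0.5],[0.1,0.001,0.004,0,-0.003,0.004,0.5]]' 40
python3 -c "
from h import *
st();go(crw(2,30,11),-3.8)"
```

```text
t: 17.47
ee_pos: [0.5246, 0.2671, 0.0782]
tool_rot: [[-0.007, 0.069, 0.998], [-0.005, 0.998, -0.069], [-1.0, -0.006, -0.007]]
ft_force: [-0.1, -0.4, 0.0]
opening: 0.0424
t 17.47 pos [0.5246 0.2671 0.0782] yaw -3.93 tilt [-1.    -0.006 -0.007] F [-0.1 -0.4  0. ] op 0.0424 q [  43.   26.  -14.   -0.  -51. -137.]
to [0.528  0.2698 0.011 ] shift [0.0672, 0.0034, 0.0037] rot [-0.0023, -0.007, 0.0059] | |d| 0.067 ang 0.5
```

```bash
python3 -m handwheel '[[0.02,0.003,0.003,0,-0.005,0.005,0.5],[0.04,0.003,0.003,0,-0.005,0.005,0.5],[0.06,0.003,0.003,0,-0.005,0.005,0.5],[0.067,0.003,0.003,0,-0.005,0.005,0.5],[0.067,0.003,0.003,0,-0.005,0.005,0.5]]' 40
python3 -m handwheel '[[0,0,0,0,0,0,0],[0,0,0,0,0,0,0],[0,0,0,0,0,0,0],[0,0,0,0,0,0,0]]' 60
python3 -c "
from h import *
st();snap('wrist','w16.png')"
```

```text
t: 17.88
ee_pos: [0.5275, 0.2696, 0.0113]
tool_rot: [[-0.002, 0.068, 0.998], [-0.001, 0.998, -0.068], [-1.0, -0.002, -0.002]]
ft_force: [-0.7, 0.7, 0.2]
opening: 0.0431
t: 18.22
ee_pos: [0.529, 0.2708, 0.0137]
tool_rot: [[0.001, 0.067, 0.998], [0.001, 0.998, -0.067], [-1.0, 0.001, 0.001]]
ft_force: [-0.4, 0.6, 7.0]
opening: 0.0226
t 18.22 pos [0.529  0.2708 0.0137] yaw -3.82 tilt [-1.     0.001  0.001] F [-0.4  0.6  7. ] op 0.0226 q [  43.   31.  -17.    0.  -42. -137.]
```

View pics/w16.png

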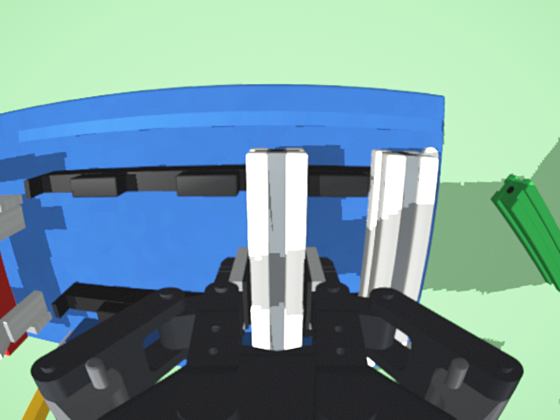

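```bash
python3 -m handwheel '[[-0.02,0,0,0,0,0,0],[-0.05,0,0,0,0,0,0],[-0.09,0,0,0,0,0,0],[-0.13,0,0,0,0,0,0],[-0.16,0,0,0,0,0,0]]' 60
python3 -c "
from h import *
TR=np.array([.4961,-.3108]);st()
a=np.radians(-2.5); p=TR+np.array([[np.cos(a),-np.sin(a)],[np.sin(a),np.cos(a)]])@[0,.05]
go([*p,.18],-2.5)"
```

```text
t: 18.68
ee_pos: [0.5293, 0.2709, 0.1775]
tool_rot: [[0.004, 0.066, 0.998], [0.003, 0.998, -0.066], [-1.0, 0.004, 0.004]]
ft_force: [0.5, 0.4, -0.9]
opening: 0.0225
t 18.68 pos [0.5293 0.2709 0.1775] yaw -3.8 tilt [-1.     0.004  0.004] F [ 0.5  0.4 -0.9] op 0.0225 q [  43.   20.   -7.    0.  -63. -137.]
to [ 0.4983 -0.2608  0.18  ] shift [-0.0044, -0.5326, 0.0043] rot [-0.0226, 0.0043, -0.0036] | |d| 0.533 ang 1.3
```

```bash
python3 -m handwheel '[[0,-0.03,0,0,0,0,0],[0,-0.065,0.001,0,0,0,0],[0,-0.1,0.001,0,0,0,0],[0,-0.135,0.001,0,0,0,0],[0,-0.17,0.001,0,0,0,0]]' 60
python3 -m handwheel '[[0,-0.035,0,0,0,0,0],[0,-0.07,0.001,0,0,0,0],[0,-0.105,0.001,0,0,0,0],[0,-0.14,0.001,0,0,0,0],[0,-0.175,0.001,0,0,0,0]]' 60
python3 -c "
from h import *
st();go([.4983,-.2608,.16],-2.5)"
```

```text
t: 19.1
ee_pos: [0.5181, 0.0997, 0.1771]
tool_rot: [[0.004, 0.066, 0.998], [0.004, 0.998, -0.066], [-1.0, 0.004, 0.004]]
ft_force: [1.0, 0.0, -1.1]
opening: 0.0225
t: 19.52
ee_pos: [0.5068, -0.0765, 0.1766]
tool_rot: [[0.005, 0.066, 0.998], [0.004, 0.998, -0.066], [-1.0, 0.005, 0.004]]
ft_force: [0.2, 0.2, -1.6]
opening: 0.0223
t 19.52 pos [ 0.5068 -0.0765  0.1766] yaw -3.76 tilt [-1.     0.005  0.004] F [ 0.2  0.2 -1.6] op 0.0223 q [   9.   13.  -18.   -0.  -59. -103.]
to [ 0.4983 -0.2608  0.16  ] shift [0.0157, -0.1845, 0.0036] rot [-0.0221, 0.0044, -0.0047] | |d| 0.185 ang 1.3
```

```bash
python3 -m handwheel '[[0.003,-0.037,0.001,0,0,0,0],[0.006,-0.074,0.002,-0.01,0,0,0],[0.01,-0.111,0.003,-0.02,0,0,0],[0.015,-0.148,0.003,-0.022,0.004,-0.004,0],[0.015,-0.184,0.003,-0.022,0.004,-0.004,0]]' 60
python3 -m handwheel '[[0.02,0,0,0,0,0,0],[0.04,0,0,0,0,0,0],[0.04,0,0,0,0,0,0]]' 60
python3 -c "
from h import *
st();go([.4983,-.2608,-.008],-2.5);snap('wrist','w17.png')"
```

```text
t: 19.93
ee_pos: [0.4964, -0.2616, 0.1598]
tool_rot: [[-0.001, 0.044, 0.999], [0.002, 0.999, -0.044], [-1.0, 0.002, -0.001]]
ft_force: [0.9, -0.2, -2.2]
opening: 0.0227
t: 20.18
ee_pos: [0.4927, -0.2612, 0.1157]
tool_rot: [[-0.009, 0.047, 0.999], [0.006, 0.999, -0.047], [-1.0, 0.005, -0.01]]
ft_force: [-1.3, 0.0, -2.6]
opening: 0.0231
t 20.18 pos [ 0.4927 -0.2612  0.1157] yaw -2.72 tilt [-1.     0.005 -0.01 ] F [-1.3  0.  -2.6] op 0.0231 q [-11.  21. -16.  -0. -54. -81.]
to [ 0.4983 -0.2608 -0.008 ] shift [0.1237, 0.0, 0.0068] rot [-0.0038, -0.0097, -0.0051] | |d| 0.124 ang 0.7
```

View pics/w17.png

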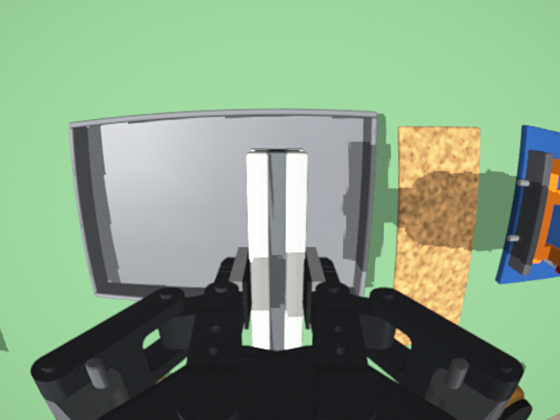

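```bash
python3 -c "
from h import *
o=r.observe();c=read_camera('wrist')
print([wp2w(c,u,v,.032,o).round(4) for u,v in [(72,124),(376,113)]])
a=np.radians(-2.5);R=np.array([[np.cos(a),-np.sin(a)],[np.sin(a),np.cos(a)]]);print([np.array([.4961,-.3108])+R@q for q in [[-.085,-.131],[-.085,.131]]])"
```

```text
[array([ 0.4118, -0.4368,  0.032 ]), array([ 0.4225, -0.18  ,  0.032 ])]
[array([ 0.40546676, -0.43796767]), array([ 0.41689504, -0.17621704])]
```

```bash
python3 -m handwheel '[[0.03,0,0.006,-0.004,-0.008,-0.005,0],[0.06,0,0.006,-0.004,-0.008,-0.005,0],[0.09,0,0.006,-0.004,-0.008,-0.005,0],[0.11,0,0.006,-0.004,-0.008,-0.005,0],[0.115,0,0.006,-0.004,-0.008,-0.005,0]]' 60
python3 -m handwheel '[[0.004,0,0,0,0,0,0],[0.008,0,0,0,0,0,0],[0.009,0,0,0,0,0,0]]' 60
python3 -c "
from h import *
st()"
```

```text
t: 20.7
ee_pos: [0.5004, -0.2605, 0.0028]
tool_rot: [[0.001, 0.039, 0.999], [-0.002, 0.999, -0.039], [-1.0, -0.002, 0.001]]
ft_force: [-0.9, -0.3, -2.2]
opening: 0.0226
t: 20.95
ee_pos: [0.5017, -0.2606, -0.0051]
tool_rot: [[0.003, 0.038, 0.999], [-0.003, 0.999, -0.038], [-1.0, -0.003, 0.003]]
ft_force: [-0.5, -1.0, -1.8]
opening: 0.0226
t 20.95 pos [ 0.5017 -0.2606 -0.0051] yaw -2.19 tilt [-1.    -0.003  0.003] F [-0.5 -1.  -1.8] op 0.0226 q [-11.  30. -22.   0. -37. -81.]
```

```bash
python3 -m handwheel '[[0.003,0,0,0,0,0,0],[0.006,0,0,0,0,0,0],[0.006,0,0,0,0,0,0]]' 60
python3 -c "
from h import *
st()"
```

```text
t: 21.2
ee_pos: [0.502, -0.2606, -0.0107]
tool_rot: [[0.004, 0.038, 0.999], [-0.003, 0.999, -0.038], [-1.0, -0.003, 0.004]]
ft_force: [0.1, 0.3, -1.7]
opening: 0.0224
t 21.2 pos [ 0.502  -0.2606 -0.0107] yaw -2.19 tilt [-1.    -0.003  0.004] F [ 0.1  0.3 -1.7] op 0.0224 q [-11.  31. -23.   0. -37. -81.]
```

```bash
python3 -m handwheel '[[0.002,0,0,0,0,0,0],[0.002,0,0,0,0,0,0]]' 60
python3 -m handwheel '[[0,0,0,0,0,0,0.3],[0,0,0,0,0,0,0.5],[0,0,0,0,0,0,0.5],[0,0,0,0,0,0,0.5]]' 40
python3 -m handwheel '[[-0.03,0,0,0,0,0,0.5],[-0.07,0,0,0,0,0,0.5],[-0.11,0,0,0,0,0,0.5],[-0.15,0,0,0,0,0,0.5],[-0.18,0,0,0,0,0,0.5]]' 40
python3 -c "
from h import *
st();go(crw(2,88,180),-3.8);snap('wrist','w18.png');snap('top','t18.png')"
```

```text
t: 21.37
ee_pos: [0.5022, -0.2607, -0.0113]
tool_rot: [[0.004, 0.038, 0.999], [-0.004, 0.999, -0.038], [-1.0, -0.003, 0.005]]
ft_force: [-2.2, 1.6, 5.9]
opening: 0.0226
t: 21.7
ee_pos: [0.5024, -0.2608, -0.0112]
tool_rot: [[0.005, 0.038, 0.999], [-0.004, 0.999, -0.038], [-1.0, -0.003, 0.005]]
ft_force: [-0.6, -0.2, -0.1]
opening: 0.0425
t: 22.12
ee_pos: [0.5023, -0.2606, 0.1726]
tool_rot: [[0.009, 0.037, 0.999], [-0.005, 0.999, -0.037], [-1.0, -0.005, 0.009]]
ft_force: [0.9, -0.7, -0.3]
opening: 0.0427
t 22.12 pos [ 0.5023 -0.2606  0.1726] yaw -2.14 tilt [-1.    -0.005  0.009] F [ 0.9 -0.7 -0.3] op 0.0427 q [-11.  18. -12.   0. -60. -81.]
to [0.5318 0.3277 0.18  ] shift [-0.0103, 0.5889, 0.0076] rot [0.029, 0.009, 0.0048] | |d| 0.589 ang 1.8
```

View pics/w18.png

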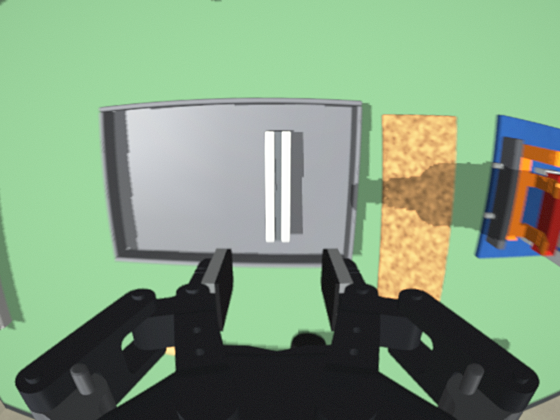

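View pics/t18.png

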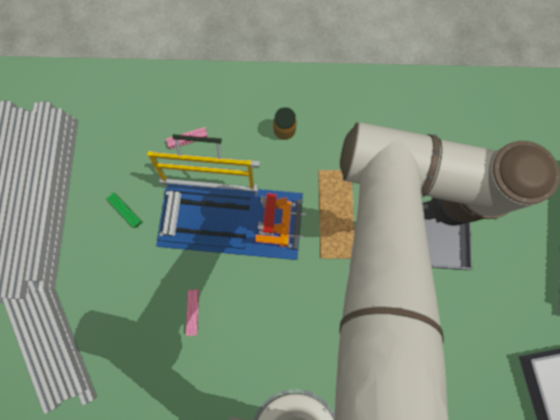

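```bash
python3 -m handwheel '[[-0.002,0.039,0.001,0,0,0,0.5],[-0.004,0.078,0.001,0,0,0,0.5],[-0.004,0.117,0.002,0,0,0,0.5],[-0.005,0.156,0.002,0,0,0,0.5],[-0.005,0.195,0.002,0.01,0.004,0.002,0.5]]' 40
python3 -m handwheel '[[-0.002,0.039,0.001,0,0,0,0.5],[-0.004,0.078,0.001,0,0,0,0.5],[-0.004,0.117,0.002,0,0,0,0.5],[-0.005,0.156,0.002,0,0,0,0.5],[-0.005,0.195,0.002,0.01,0.004,0.002,0.5]]' 40
python3 -c "
from h import *
st();go(crw(2,88,160),-3.8)"
```

```text
t: 22.63
ee_pos: [0.5134, -0.0651, 0.1785]
tool_rot: [[0.013, 0.048, 0.999], [-0.006, 0.999, -0.047], [-1.0, -0.005, 0.013]]
ft_force: [0.7, 0.5, -0.0]
opening: 0.0429
t: 23.05
ee_pos: [0.5239, 0.1315, 0.1819]
tool_rot: [[0.008, 0.057, 0.998], [-0.004, 0.998, -0.057], [-1.0, -0.003, 0.008]]
ft_force: [-0.0, -0.2, 0.5]
opening: 0.0427
t 23.05 pos [0.5239 0.1315 0.1819] yaw -3.28 tilt [-1.    -0.003  0.008] F [-0.  -0.2  0.5] op 0.0427 q [  32.   15.  -14.    0.  -61. -125.]
to [0.5318 0.3277 0.16  ] shift [0.0212, 0.1964, -0.0035] rot [0.009, 0.0083, 0.0034] | |d| 0.198 ang 0.7
```

```bash
python3 -m handwheel '[[0.004,0.039,-0.001,0.009,0.008,0.003,0.5],[0.008,0.078,-0.002,0.009,0.008,0.003,0.5],[0.012,0.117,-0.003,0.009,0.008,0.003,0.5],[0.016,0.156,-0.003,0.009,0.008,0.003,0.5],[0.02,0.196,-0.003,0.009,0.008,0.003,0.5]]' 40
python3 -m handwheel '[[0,0,0,0,0,0,0.5],[0,0,0,0,0,0,0.5]]' 40
python3 -c "
from h import *
st();go(crw(2,88,60),-3.8);snap('wrist','w19.png')"
```

```text
t: 23.47
ee_pos: [0.5316, 0.3288, 0.16]
tool_rot: [[-0.001, 0.066, 0.998], [-0.001, 0.998, -0.066], [-1.0, -0.001, -0.001]]
ft_force: [0.8, 0.2, 0.4]
opening: 0.0427
t: 23.63
ee_pos: [0.5306, 0.3306, 0.1576]
tool_rot: [[-0.004, 0.063, 0.998], [-0.004, 0.998, -0.063], [-1.0, -0.004, -0.003]]
ft_force: [-0.2, -0.1, 0.6]
opening: 0.0427
t 23.63 pos [0.5306 0.3306 0.1576] yaw -3.64 tilt [-1.    -0.004 -0.003] F [-0.2 -0.1  0.6] op 0.0427 q [  47.   24.   -3.   -0.  -62. -140.]
to [0.5318 0.3277 0.06  ] shift [0.0976, -0.0025, 0.0017] rot [0.0028, -0.0034, 0.0038] | |d| 0.098 ang 0.3
```

View pics/w19.png

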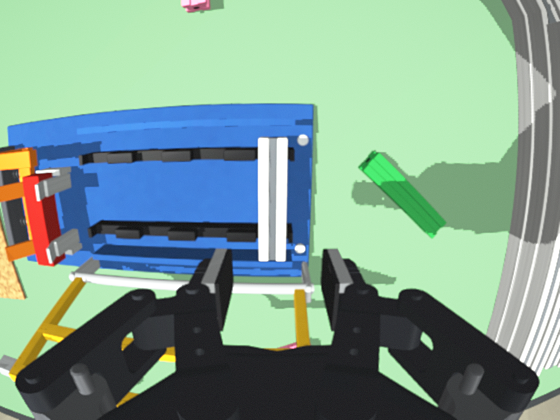

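```bash
python3 -m handwheel '[[0.04,-0.002,0.002,0.002,-0.003,0.003,0.5],[0.08,-0.002,0.002,0.002,-0.003,0.003,0.5],[0.097,-0.002,0.002,0.002,-0.003,0.003,0.5],[0.097,-0.002,0.002,0.002,-0.003,0.003,0.5]]' 40
python3 -c "
from h import *
st();go(crw(2,88,11),-3.8)"
```

```text
t: 24.02
ee_pos: [0.5294, 0.3225, 0.0562]
tool_rot: [[-0.009, 0.07, 0.998], [-0.008, 0.998, -0.07], [-1.0, -0.008, -0.008]]
ft_force: [-0.8, 0.4, -1.0]
opening: 0.0427
t 24.02 pos [0.5294 0.3225 0.0562] yaw -3.99 tilt [-1.    -0.008 -0.008] F [-0.8  0.4 -1. ] op 0.0427 q [  46.   30.  -11.   -0.  -50. -140.]
to [0.5318 0.3277 0.011 ] shift [0.0451, 0.0057, 0.0024] rot [-0.0034, -0.008, 0.0083] | |d| 0.046 ang 0.7
```

```bash
python3 -m handwheel '[[0,0.005,0.002,-0.003,-0.007,0.007,0.5],[0,0.005,0.002,-0.003,-0.007,0.007,0.5],[0.02,0.005,0.002,-0.003,-0.007,0.007,0.5],[0.04,0.005,0.002,-0.003,-0.007,0.007,0.5],[0.045,0.005,0.002,-0.003,-0.007,0.007,0.5]]' 40
python3 -m handwheel '[[0,0,0,0,0,0,0.5],[0,0,0,0,0,0,0],[0,0,0,0,0,0,0],[0,0,0,0,0,0,0],[0,0,0,0,0,0,0]]' 60
python3 -c "
from h import *
st()"
```

```text
t: 24.43
ee_pos: [0.531, 0.3264, 0.0106]
tool_rot: [[-0.002, 0.068, 0.998], [-0.001, 0.998, -0.068], [-1.0, -0.002, -0.002]]
ft_force: [0.5, -1.1, -0.0]
opening: 0.0428
t: 24.85
ee_pos: [0.5322, 0.3274, 0.0127]
tool_rot: [[0.001, 0.067, 0.998], [0.001, 0.998, -0.067], [-1.0, 0.001, 0.001]]
ft_force: [-0.4, -0.1, 5.4]
opening: 0.0227
t 24.85 pos [0.5322 0.3274 0.0127] yaw -3.85 tilt [-1.     0.001  0.001] F [-0.4 -0.1  5.4] op 0.0227 q [  46.   33.  -12.    0.  -44. -140.]
```

```bash
python3 -m handwheel '[[-0.02,0,0,0,0,0,0],[-0.05,0,0,0,0,0,0],[-0.09,0,0,0,0,0,0],[-0.13,0,0,0,0,0,0],[-0.16,0,0,0,0,0,0]]' 60
python3 -m handwheel '[[0,-0.03,0,0,0,0,0],[0,-0.065,0.001,0,0,0,0],[0,-0.1,0.001,0,0,0,0],[0,-0.137,0.001,0,0,0,0],[0,-0.175,0.001,0,0,0,0]]' 60
python3 -m handwheel '[[0,-0.037,0,0,0,0,0],[0,-0.074,0.001,0,0,0,0],[0,-0.111,0.001,0,0,0,0],[0,-0.148,0.001,0,0,0,0],[0,-0.185,0.001,0,0,0,0]]' 60
python3 -c "
from h import *
st();go([.4983,-.3608,.17],-2.5)"
```

```text
t: 25.27
ee_pos: [0.5326, 0.3276, 0.1765]
tool_rot: [[0.004, 0.067, 0.998], [0.003, 0.998, -0.067], [-1.0, 0.003, 0.004]]
ft_force: [0.0, 1.6, -0.1]
opening: 0.0225
t: 25.68
ee_pos: [0.5211, 0.1515, 0.1759]
tool_rot: [[0.004, 0.066, 0.998], [0.004, 0.998, -0.066], [-1.0, 0.004, 0.004]]
ft_force: [0.5, -0.3, -0.8]
opening: 0.0228
t: 26.1
ee_pos: [0.5091, -0.0348, 0.1754]
tool_rot: [[0.004, 0.066, 0.998], [0.004, 0.998, -0.066], [-1.0, 0.004, 0.004]]
ft_force: [0.5, 0.3, -1.5]
opening: 0.0225
t 26.1 pos [ 0.5091 -0.0348  0.1754] yaw -3.77 tilt [-1.     0.004  0.004] F [ 0.5  0.3 -1.5] op 0.0225 q [  14.   12.  -18.   -0.  -59. -108.]
to [ 0.4983 -0.3608  0.17  ] shift [0.0041, -0.3261, 0.0106] rot [-0.0222, 0.0038, -0.0041] | |d| 0.326 ang 1.3
```

```bash
python3 -m handwheel '[[0,-0.035,0.001,0,0,0,0],[0,-0.072,0.002,0,0,0,0],[0,-0.109,0.003,-0.01,0,0,0],[0,-0.146,0.004,-0.01,0,0,0],[0,-0.183,0.005,-0.02,0.003,-0.003,0]]' 60
python3 -m handwheel '[[0,-0.035,0.001,0,0,0,0],[0,-0.07,0.002,0,0,0,0],[0,-0.105,0.003,0,0,0,0],[0.001,-0.143,0.004,0,0,0,0],[0.001,-0.143,0.004,0,0,0,0]]' 60
python3 -c "
from h import *
st();go([.4995,-.3608,.01],-2.5);snap('wrist','w20.png')"
```

```text
t: 26.52
ee_pos: [0.5013, -0.2194, 0.1748]
tool_rot: [[0.001, 0.046, 0.999], [0.001, 0.999, -0.046], [-1.0, 0.001, 0.001]]
ft_force: [1.5, 0.3, -1.2]
opening: 0.0227
t: 26.93
ee_pos: [0.4978, -0.3677, 0.1727]
tool_rot: [[0.001, 0.051, 0.999], [0.0, 0.999, -0.051], [-1.0, 0.0, 0.001]]
ft_force: [0.5, 0.3, -0.7]
opening: 0.0226
t 26.93 pos [ 0.4978 -0.3677  0.1727] yaw -2.95 tilt [-1.     0.     0.001] F [ 0.5  0.3 -0.7] op 0.0226 q [-22.  23.  -3.  -0. -64. -71.]
to [ 0.4995 -0.3608  0.01  ] shift [0.1627, 0.0069, 0.0012] rot [-0.0079, 0.0006, -0.0004] | |d| 0.163 ang 0.5
```

View pics/w20.png

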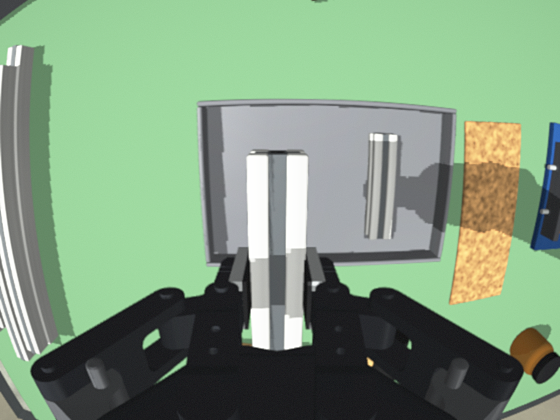

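```bash
python3 -m handwheel '[[0.035,0.006,0.001,-0.008,0,0,0],[0.07,0.006,0.001,-0.008,0,0,0],[0.105,0.006,0.001,-0.008,0,0,0],[0.14,0.006,0.001,-0.008,0,0,0],[0.162,0.006,0.001,-0.008,0,0,0]]' 60
python3 -c "
from h import *
st()"
```

```text
t: 27.4
ee_pos: [0.4969, -0.3569, 0.0071]
tool_rot: [[-0.004, 0.043, 0.999], [0.005, 0.999, -0.043], [-1.0, 0.005, -0.005]]
ft_force: [-0.7, 0.2, -1.6]
opening: 0.0229
t 27.4 pos [ 0.4969 -0.3569  0.0071] yaw -2.46 tilt [-1.     0.005 -0.005] F [-0.7  0.2 -1.6] op 0.0229 q [-21.  33. -14.  -0. -43. -72.]
```

```bash
python3 -m handwheel '[[0.005,0,0,0,-0.005,-0.005,0],[0.01,0,0,0,-0.005,-0.005,0],[0.015,0,0,0,-0.005,-0.005,0],[0.017,0,0,0,-0.005,-0.005,0],[0.019,0,0,0,-0.005,-0.005,0]]' 60
python3 -c "
from h import *
st()"
```

```text
t: 27.82
ee_pos: [0.498, -0.3572, -0.0104]
tool_rot: [[0.003, 0.042, 0.999], [-0.002, 0.999, -0.042], [-1.0, -0.002, 0.003]]
ft_force: [0.6, -0.2, -0.8]
opening: 0.0223
t 27.82 pos [ 0.498  -0.3572 -0.0104] yaw -2.43 tilt [-1.    -0.002  0.003] F [ 0.6 -0.2 -0.8] op 0.0223 q [-21.  34. -15.   0. -41. -72.]
```

```bash
python3 -m handwheel '[[0.003,0,0,0,0,0,0],[0.003,0,0,0,0,0,0]]' 60
python3 -m handwheel '[[0,0,0,0,0,0,0.3],[0,0,0,0,0,0,0.5],[0,0,0,0,0,0,0.5],[0,0,0,0,0,0,0.5]]' 40
python3 -m handwheel '[[-0.03,0,0,0,0,0,0.5],[-0.07,0,0,0,0,0,0.5],[-0.11,0,0,0,0,0,0.5],[-0.15,0,0,0,0,0,0.5],[-0.18,0,0,0,0,0,0.5]]' 40
python3 -c "
from h import *
st();snap('wrist','w21.png');s=snap('scene','s21.png');go(crw(131,0,300),86.2)"
```

```text
t: 27.98
ee_pos: [0.4989, -0.3575, -0.0121]
tool_rot: [[0.005, 0.042, 0.999], [-0.003, 0.999, -0.042], [-1.0, -0.002, 0.005]]
ft_force: [-0.8, 0.8, 0.5]
opening: 0.0228
t: 28.32
ee_pos: [0.499, -0.3576, -0.0119]
tool_rot: [[0.006, 0.042, 0.999], [-0.003, 0.999, -0.042], [-1.0, -0.003, 0.006]]
ft_force: [-0.3, -0.7, -0.5]
opening: 0.0428
t: 28.73
ee_pos: [0.4987, -0.3577, 0.1721]
tool_rot: [[0.009, 0.042, 0.999], [-0.005, 0.999, -0.042], [-1.0, -0.005, 0.01]]
ft_force: [1.0, 0.1, -0.7]
opening: 0.0428
t 28.73 pos [ 0.4987 -0.3577  0.1721] yaw -2.4 tilt [-1.    -0.005  0.01 ] F [ 1.   0.1 -0.7] op 0.0428 q [-21.  22.  -5.   0. -62. -72.]
to [0.6547 0.2313 0.3   ] shift [-0.1275, 0.5951, 0.1312] rot [-1.5457, 0.0077, 0.0211] | |d| 0.623 ang 88.6
```

View pics/w21.png

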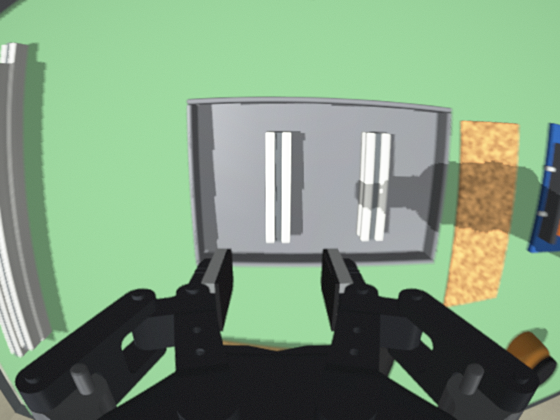

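View pics/s21.png

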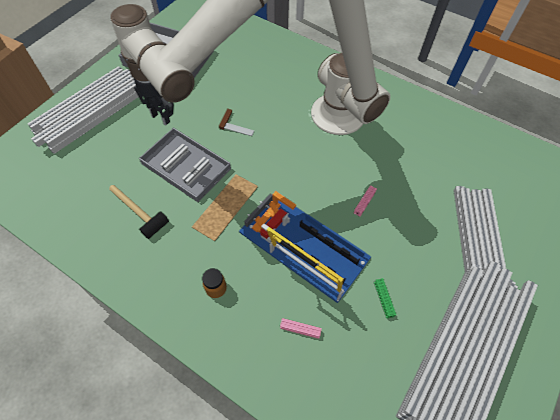

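```bash
python3 -m handwheel '[[-0.012,0.036,0.008,-0.1,0,0,0.5],[-0.024,0.072,0.016,-0.2,0,0,0.5],[-0.036,0.108,0.024,-0.3,0,0,0.5],[-0.048,0.144,0.032,-0.4,0,0,0.5],[-0.06,0.18,0.04,-0.5,0,0,0.5]]' 40
python3 -c "
from h import *
st();go(crw(131,0,300),86.2)"
```

```text
t: 29.25
ee_pos: [0.5472, -0.1787, 0.2343]
tool_rot: [[0.017, -0.447, 0.895], [-0.009, 0.895, 0.447], [-1.0, -0.016, 0.011]]
ft_force: [0.7, -0.6, -0.8]
opening: 0.0426
t 29.25 pos [ 0.5472 -0.1787  0.2343] yaw 26.53 tilt [-1.    -0.016  0.011] F [ 0.7 -0.6 -0.8] op 0.0426 q [ -2.  16.  -5.   1. -68. -62.]
to [0.6547 0.2313 0.3   ] shift [-0.0676, 0.3178, 0.28] rot [-1.0414, 0.0017, 0.0199] | |d| 0.429 ang 59.7
```

```bash
python3 -m handwheel '[[-0.01,0.027,0.024,-0.09,0,0.002,0.5],[-0.02,0.054,0.048,-0.18,0,0.004,0.5],[-0.03,0.081,0.071,-0.27,0,0.006,0.5],[-0.04,0.108,0.095,-0.36,0,0.008,0.5],[-0.045,0.135,0.119,-0.45,0,0.01,0.5]]' 40
python3 -c "
from h import *
st();go(crw(131,0,300),86.2)"
```

```text
t: 29.67
ee_pos: [0.593, -0.0025, 0.2792]
tool_rot: [[0.011, -0.794, 0.608], [-0.001, 0.608, 0.794], [-1.0, -0.01, 0.006]]
ft_force: [0.9, 0.9, 0.4]
opening: 0.0429
t 29.67 pos [ 0.593  -0.0025  0.2792] yaw 52.58 tilt [-1.    -0.01   0.006] F [0.9 0.9 0.4] op 0.0429 q [ 16.  16.   2.   0. -75. -53.]
to [0.6547 0.2313 0.3   ] shift [-0.0204, 0.0928, 0.2234] rot [-0.5867, 0.0028, 0.0114] | |d| 0.243 ang 33.6
```

```bash
python3 -m handwheel '[[-0.004,0.015,0.035,-0.1,0,0.002,0.5],[-0.008,0.03,0.07,-0.2,0,0.004,0.5],[-0.012,0.045,0.105,-0.3,0,0.006,0.5],[-0.016,0.06,0.142,-0.4,0,0.008,0.5],[-0.02,0.075,0.178,-0.5,0,0.01,0.5]]' 40
python3 -c "
from h import *
st();print(hand(1.75));go(crw(131,0,280),86.2)"
```

```text
t: 30.08
ee_pos: [0.6412, 0.1863, 0.2989]
tool_rot: [[0.001, -0.989, 0.147], [0.002, 0.147, 0.989], [-1.0, -0.001, 0.002]]
ft_force: [1.2, -1.1, -0.3]
opening: 0.0428
t 30.08 pos [0.6412 0.1863 0.2989] yaw 81.52 tilt [-1.    -0.001  0.002] F [ 1.2 -1.1 -0.3] op 0.0428 q [ 30.  24.  16.  -0. -82. -38.]
[132.65523923 240.47247906]
to [0.6547 0.2313 0.28  ] shift [0.019, -0.0067, 0.0464] rot [-0.0817, 0.0023, 0.0009] | |d| 0.051 ang 4.7
```

```bash
python3 -m handwheel '[[0.006,-0.002,0.015,-0.03,0,0,0.5],[0.012,-0.004,0.03,-0.06,0.002,0,0.5],[0.019,-0.006,0.046,-0.08,0.002,0,0.5],[0.019,-0.006,0.046,-0.08,0.002,0,0.5],[0.019,-0.006,0.046,-0.08,0.002,0,0.5]]' 40
python3 -c "
from h import *
st();go(crw(132.6,0,204),86.2);snap('wrist','w22.png')"
```

```text
t: 30.5
ee_pos: [0.6535, 0.2307, 0.2781]
tool_rot: [[-0.002, -0.998, 0.068], [-0.002, 0.068, 0.998], [-1.0, 0.002, -0.002]]
ft_force: [0.1, -0.9, 0.5]
opening: 0.0426
t 30.5 pos [0.6535 0.2307 0.2781] yaw 86.08 tilt [-1.     0.002 -0.002] F [ 0.1 -0.9  0.5] op 0.0426 q [ 33.  27.  18.   0. -81. -37.]
to [0.6563 0.2312 0.204 ] shift [0.074, -0.0029, 0.0009] rot [-0.0021, -0.0018, -0.0019] | |d| 0.074 ang 0.2
```

View pics/w22.png

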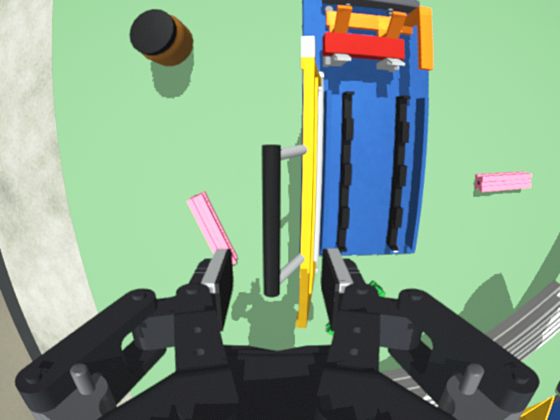

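```bash
python3 -m handwheel '[[0.02,-0.003,0.001,0,0,0,0.45],[0.04,-0.003,0.001,0,0,0,0.45],[0.06,-0.003,0.001,0,0,0,0.45],[0.072,-0.003,0.001,0,0,0,0.45],[0.072,-0.003,0.001,0,0,0,0.45]]' 40
python3 -m handwheel '[[0,0,0,0,0,0,0],[0,0,0,0,0,0,0],[0,0,0,0,0,0,0],[0,0,0,0,0,0,0],[0,0,0,0,0,0,0]]' 40
python3 -c "
from h import *
st();o=r.observe();print(back(o['ee_pos']))
arc(1.75,[1.7,1.65,1.6,1.55,1.5]);arc(1.5,[1.4,1.3,1.2,1.1,1.0]);arc(1,[.9,.8,.7,.6,.5]);arc(.5,[.4,.3,.2,.1,0])"
```

```text
t: 30.97
ee_pos: [0.6553, 0.2286, 0.2044]
tool_rot: [[-0.006, -0.997, 0.071], [-0.003, 0.071, 0.997], [-1.0, 0.005, -0.004]]
ft_force: [-0.0, 0.4, -0.2]
opening: 0.0387
t: 31.38
ee_pos: [0.6559, 0.2279, 0.206]
tool_rot: [[-0.004, -0.997, 0.072], [-0.004, 0.072, 0.997], [-1.0, 0.003, -0.004]]
ft_force: [0.2, -4.0, 1.9]
opening: 0.0103
t 31.38 pos [0.6559 0.2279 0.206 ] yaw 85.88 tilt [-1.     0.003 -0.004] F [ 0.2 -4.   1.9] op 0.0103 q [ 32.  29.  12.   0. -73. -37.]
[132.4  -3.4 206. ]
1.7 x -0.0024 y 0.009
1.65 x -0.0044 y 0.0181
1.6 x -0.0059 y 0.0273
1.55 x -0.0069 y 0.0365
1.5 x -0.0075 y 0.0458
1.4 x 0.0002 y 0.0186
1.3 x 0.0023 y 0.0371
1.2 x 0.0063 y 0.0553
1.1 x 0.012 y 0.073
1.0 x 0.0195 y 0.09
0.9 x 0.0091 y 0.0162
0.8 x 0.0198 y 0.0314
0.7 x 0.032 y 0.0455
0.6 x 0.0455 y 0.0583
0.5 x 0.0602 y 0.0696
0.4 x 0.0158 y 0.0098
0.3 x 0.0325 y 0.0181
0.2 x 0.0499 y 0.0246
0.1 x 0.0679 y 0.0293
0 x 0.0862 y 0.0322
```

Gripped (10 mm bar). Swing back down along the arc.

```bash
python3 -m handwheel '[[-0.002,0.009,0,0,0,0,0],[-0.004,0.018,0,0,0,0,0],[-0.006,0.027,0,0,0,0,0],[-0.007,0.036,0,0,0,0,0],[-0.007,0.046,0,0,0,0,0]]' 40
python3 -c "
from h import *
st();o=r.observe();print(back(o['ee_pos']),hand(1.5)-[0,35])"
```

```text
t: 31.8
ee_pos: [0.6096, 0.2311, 0.2144]
tool_rot: [[-0.001, -0.997, 0.071], [-0.004, 0.071, 0.997], [-1.0, 0.001, -0.004]]
ft_force: [1.4, -1.6, 0.6]
opening: 0.0103
t 31.8 pos [0.6096 0.2311 0.2144] yaw 85.91 tilt [-1.     0.001 -0.004] F [ 1.4 -1.6  0.6] op 0.0103 q [ 35.  25.   5.   0. -71. -39.]
[ 86.   -3.2 214.4] [ 86.86351742 212.95131656]
```

```bash
python3 -m handwheel '[[0.001,0.018,0,0,0,0,0],[0.004,0.037,0,0,0,0,0],[0.008,0.055,0,0,0,0,0],[0.013,0.073,0,0,0,0,0],[0.021,0.09,0,0,0,0,0]]' 40
python3 -c "
from h import *
st();o=r.observe();print(back(o['ee_pos']),hand(1.0)-[0,35])"
```

```text
t: 32.22
ee_pos: [0.5183, 0.2378, 0.1944]
tool_rot: [[-0.0, -0.998, 0.071], [-0.002, 0.071, 0.998], [-1.0, -0.0, -0.002]]
ft_force: [-0.2, 0.3, 1.2]
opening: 0.0099
t 32.22 pos [0.5183 0.2378 0.1944] yaw 85.95 tilt [-1.    -0.    -0.002] F [-0.2  0.3  1.2] op 0.0099 q [ 41.  17.  -9.   0. -64. -45.]
[ -5.6  -2.6 194.4] [ -3.12650689 193.47817831]
```

```bash
python3 -m handwheel '[[0.009,0.015,0,0,0,0,0],[0.02,0.03,0,0,0,0,0],[0.032,0.044,0,0,0,0,0],[0.046,0.057,0,0,0,0,0],[0.06,0.068,0,0,0,0,0]]' 40
python3 -c "
from h import *
st();o=r.observe();print(back(o['ee_pos']),hand(.5)-[0,35])"
```

```text
t: 32.63
ee_pos: [0.449, 0.2428, 0.1344]
tool_rot: [[0.001, -0.998, 0.07], [-0.001, 0.07, 0.998], [-1.0, -0.001, -0.0]]
ft_force: [6.9, -1.9, -5.1]
opening: 0.01
t 32.63 pos [0.449  0.2428 0.1344] yaw 86.0 tilt [-1.    -0.001 -0.   ] F [ 6.9 -1.9 -5.1] op 0.01 q [ 47.  15. -22.   0. -53. -51.]
[-75.   -2.1 134.4] [-72.76426318 133.24537588]
```

```bash
python3 -m handwheel '[[0.016,0.009,0,0,0,0,0],[0.033,0.017,0,0,0,0,0],[0.05,0.023,0,0,0,0,0],[0.068,0.027,0,0,0,0,0],[0.08,0.029,0,0,0,0,0]]' 40
python3 -c "
from h import *
st();o=r.observe();print(back(o['ee_pos']),hand(0)-[0,35])"
```

```text
t: 33.05
ee_pos: [0.4199, 0.245, 0.0541]
tool_rot: [[0.003, -0.998, 0.068], [0.0, 0.068, 0.998], [-1.0, -0.003, 0.0]]
ft_force: [-6.3, -8.4, 51.5]
opening: 0.0099
t 33.05 pos [0.4199 0.245  0.0541] yaw 86.1 tilt [-1.    -0.003  0.   ] F [-6.3 -8.4 51.5] op 0.0099 q [ 50.  19. -30.   0. -40. -54.]
[-104.2   -1.9   54.1] [-105.   47.]
```

```bash
python3 -m handwheel '[[-0.004,0,0,0,0,0,0]]' 40
python3 -c "
from h import *
st();snap('wrist','w23.png');s=read_camera('scene');crop(s,220,160,380,310,4,'s23.png')"
```

```text
t: 33.13
ee_pos: [0.4204, 0.2453, 0.0577]
tool_rot: [[0.005, -0.998, 0.066], [-0.0, 0.066, 0.998], [-1.0, -0.005, 0.0]]
ft_force: [10.3, -6.0, -1.8]
opening: 0.0101
t 33.13 pos [0.4204 0.2453 0.0577] yaw 86.22 tilt [-1.    -0.005  0.   ] F [10.3 -6.  -1.8] op 0.0101 q [ 50.  19. -30.   0. -41. -54.]
```

View pics/w23.png

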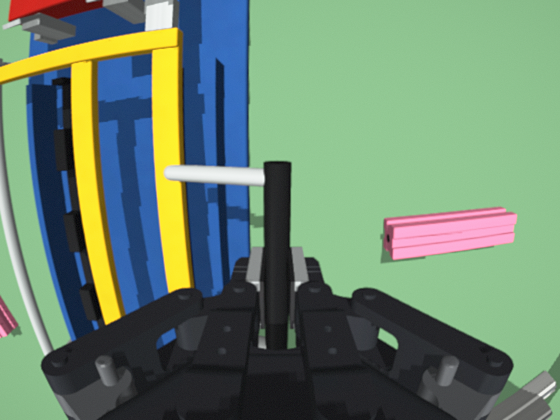

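View pics/s23.png

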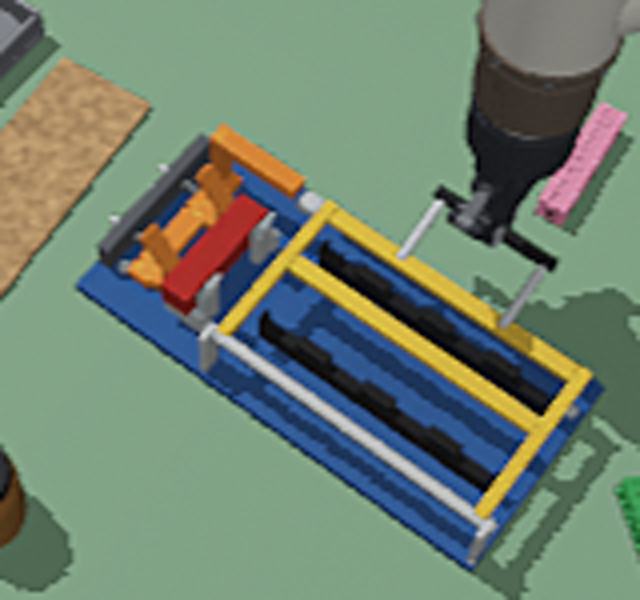

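```bash
python3 -m handwheel '[[0,0,0,0,0,0,0.3],[0,0,0,0,0,0,0.45],[0,0,0,0,0,0,0.45],[0,0,0,0,0,0,0.45]]' 40
python3 -m handwheel '[[-0.03,0,0,0,0,0,0.45],[-0.06,0,0,0,0,0,0.45],[-0.08,0,0,0,0,0,0.45],[-0.08,0,0,0,0,0,0.45]]' 40
python3 -c "
from h import *
st();o=r.observe();c=snap('wrist','w24.png');s=read_camera('scene');crop(s,220,160,380,310,4,'s24.png')"
```

```text
t: 33.57
ee_pos: [0.4201, 0.2454, 0.0591]
tool_rot: [[0.006, -0.998, 0.066], [0.001, 0.066, 0.998], [-1.0, -0.005, 0.002]]
ft_force: [-0.1, 0.4, -0.5]
opening: 0.0383
t: 33.9
ee_pos: [0.4216, 0.2476, 0.1437]
tool_rot: [[0.013, -0.998, 0.065], [0.008, 0.065, 0.998], [-1.0, -0.012, 0.009]]
ft_force: [0.5, -0.4, -0.3]
opening: 0.0385
t 33.9 pos [0.4216 0.2476 0.1437] yaw 86.27 tilt [-1.    -0.012  0.009] F [ 0.5 -0.4 -0.3] op 0.0385 q [ 50.  12. -24.   0. -53. -54.]
```

View pics/w24.png

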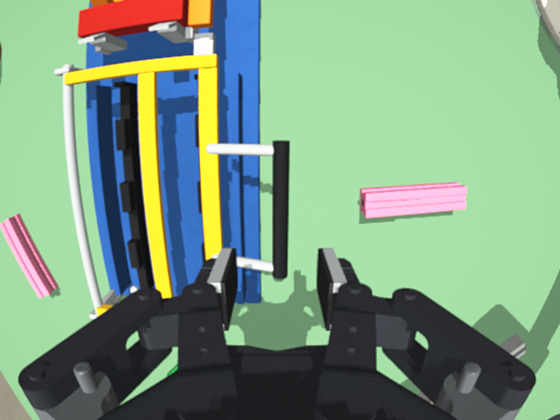

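View pics/s24.png

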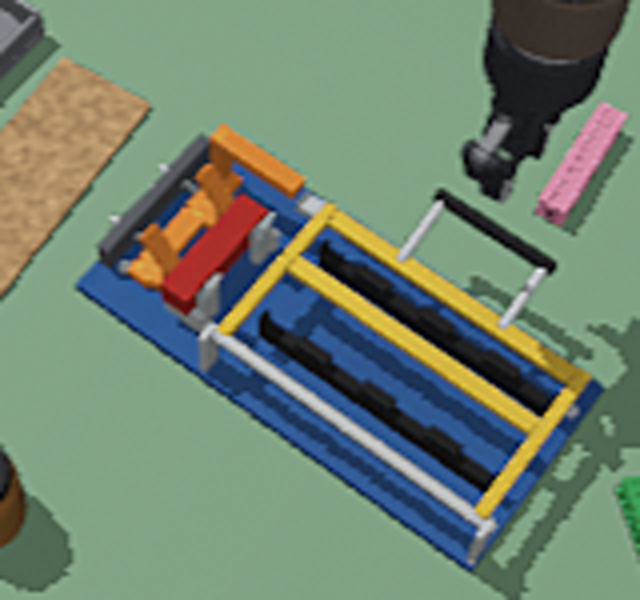

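```bash
python3 -c "
from h import *
s=read_camera('scene')
for th in [0,.05,.1]:
    x,z=hand(th); print(th,w2p(s,crw(x,-52,z)).round(1),w2p(s,crw(x,52,z)).round(1))
a=cv2.imread('pics/scene0.png');b=cv2.cvtColor(s['color'],cv2.COLOR_RGB2BGR)
A=a[190:290,300:380];B=b[190:290,300:380]
cv2.imwrite('pics/cmp.png',cv2.resize(np.hstack([A,B]),None,fx=4.5,fy=4.5,interpolation=cv2.INTER_CUBIC))
go(crw(24,-163,160),-3.8)"
```

```text
0 [328.6 208.5] [358.1 227.3]
0.05 [328.7 207.2] [358.4 226.1]
0.1 [328.7 206. ] [358.6 225. ]
to [0.5371 0.0758 0.16  ] shift [-0.021, -0.1293, -0.1611] rot [1.5705, 0.0048, 0.0024] | |d| 0.208 ang 90.0
```

View pics/cmp.png

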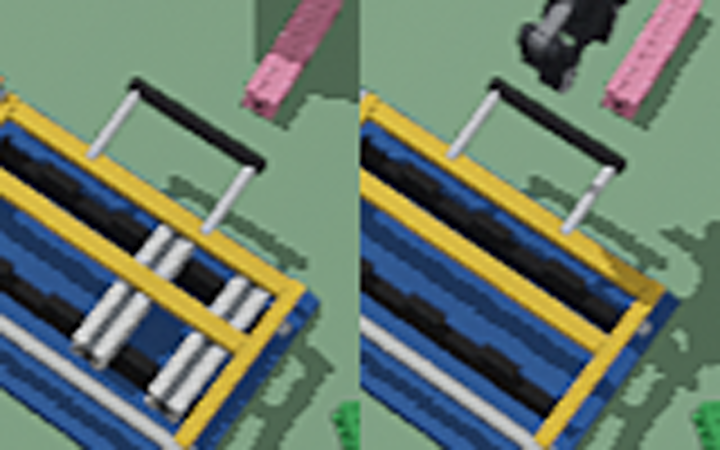

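```bash
python3 - <<'E'
from h import *
a=cv2.imread('pics/scene0.png',0).astype(np.float32);b=cv2.cvtColor(read_camera('scene')['color'],cv2.COLOR_RGB2GRAY).astype(np.float32)
for n,(x0,y0,x1,y1) in {'handle':(322,203,366,232),'bench ref (pink far)':(275,310,330,345),'front bar':(296,205,350,240)}.items():
    A=a[y0:y1,x0:x1];B=b[y0:y1,x0:x1]
    M=np.eye(2,3,dtype=np.float32)
    cc,M=cv2.findTransformECC(A,B,M,cv2.MOTION_TRANSLATION,(3,100,1e-6),None,3); print(n,cc.round(3),M[:,2])
E
```

```text
Traceback (most recent call last):
AttributeError: 'float' object has no attribute 'round'
```

```bash
python3 - <<'E'
from h import *
a=cv2.imread('pics/scene0.png',0).astype(np.float32);b=cv2.cvtColor(read_camera('scene')['color'],cv2.COLOR_RGB2GRAY).astype(np.float32)
for n,(x0,y0,x1,y1) in {'handle':(322,203,366,232),'ref far pink':(275,310,330,345)}.items():
    A=a[y0:y1,x0:x1];B=b[y0:y1,x0:x1]
    M=np.eye(2,3,dtype=np.float32)
    cc,M=cv2.findTransformECC(A,B,M,cv2.MOTION_TRANSLATION,(3,100,1e-6),None,3); print(n,cc,M[:,2])
E
```

```text
handle 0.7752254779160127 [0.37631166 0.36245665]
ref far pink 0.999810858320411 [-0.00458268  0.0036872 ]
```

```bash
python3 -m handwheel '[[-0.01,-0.012,-0.016,0.12,0,0,0.5],[-0.02,-0.024,-0.032,0.24,0,0,0.5],[-0.021,-0.036,-0.048,0.36,0,0,0.5],[-0.021,-0.048,-0.064,0.48,0,0,0.5],[-0.021,-0.06,-0.08,0.6,0,0,0.5]]' 40
python3 -c "
from h import *
st();go(crw(21,-163,160),-3.8)"
```

```text
t: 34.57
ee_pos: [0.4731, 0.1599, 0.158]
tool_rot: [[0.002, -0.782, 0.623], [-0.002, 0.623, 0.782], [-1.0, -0.002, -0.0]]
ft_force: [0.5, 0.4, -0.3]
opening: 0.0428
t 34.57 pos [0.4731 0.1599 0.158 ] yaw 51.48 tilt [-1.    -0.002 -0.   ] F [ 0.5  0.4 -0.3] op 0.0428 q [ 37.  12. -21.   0. -56. -76.]
to [0.5342 0.076  0.16  ] shift [-0.0017, -0.1001, -0.0276] rot [0.9648, 0.0008, 0.0022] | |d| 0.104 ang 55.3
```

```bash
python3 -m handwheel '[[0,-0.012,-0.003,0.12,0,0,0.5],[0,-0.024,-0.006,0.24,0,0,0.5],[0,-0.036,-0.01,0.36,0,0,0.5],[0,-0.05,-0.014,0.48,0,0,0.5],[0,-0.063,-0.017,0.6,0,0,0.5]]' 40
python3 -c "
from h import *
st();go(crw(21,-163,160),-3.8)"
```

```text
t: 34.98
ee_pos: [0.5114, 0.1064, 0.1567]
tool_rot: [[-0.001, -0.288, 0.958], [-0.003, 0.958, 0.288], [-1.0, -0.002, -0.002]]
ft_force: [0.5, 0.2, -0.6]
opening: 0.0427
t 34.98 pos [0.5114 0.1064 0.1567] yaw 16.75 tilt [-1.    -0.002 -0.002] F [ 0.5  0.2 -0.6] op 0.0427 q [  30.   15.  -18.    0.  -57. -103.]
to [0.5342 0.076  0.16  ] shift [-0.0032, -0.0357, 0.013] rot [0.3586, -0.0016, 0.0028] | |d| 0.038 ang 20.5
```

```bash
python3 -m handwheel '[[0,-0.012,0.004,0.12,0,0,0.5],[0,-0.024,0.008,0.24,0,0,0.5],[0,-0.035,0.013,0.358,0,0,0.5],[0,-0.035,0.013,0.358,0,0,0.5],[0,-0.035,0.013,0.358,0,0,0.5]]' 40
python3 -m handwheel '[[0,0,0,0,0,0,0.5],[0,0,0,0,0,0,0.5]]' 40
python3 -c "
from h import *
st();go(crw(21,-163,80),-3.8);snap('wrist','w25.png')"
```

```text
t: 35.4
ee_pos: [0.5334, 0.0761, 0.1554]
tool_rot: [[-0.004, 0.065, 0.998], [-0.004, 0.998, -0.065], [-1.0, -0.004, -0.004]]
ft_force: [0.1, -0.3, -1.1]
opening: 0.0426
t: 35.57
ee_pos: [0.5327, 0.0763, 0.1547]
tool_rot: [[-0.005, 0.063, 0.998], [-0.004, 0.998, -0.063], [-1.0, -0.005, -0.005]]
ft_force: [-0.7, 0.6, 0.2]
opening: 0.043
t 35.57 pos [0.5327 0.0763 0.1547] yaw -3.61 tilt [-1.    -0.005 -0.005] F [-0.7  0.6  0.2] op 0.043 q [  25.   16.  -16.    0.  -58. -119.]
to [0.5342 0.076  0.08  ] shift [0.0747, 0.0001, 0.0019] rot [0.0034, -0.0052, 0.0046] | |d| 0.075 ang 0.4
```

View pics/w25.png

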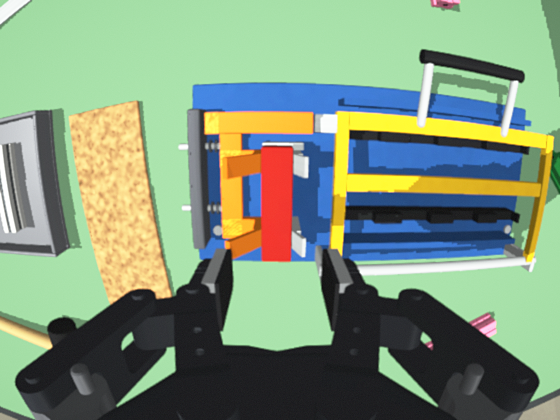

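```bash
python3 -m handwheel '[[0.03,0,0.002,0.003,-0.004,0.004,0.5],[0.06,0,0.002,0.003,-0.004,0.004,0.5],[0.07,0,0.002,0.003,-0.004,0.004,0.5],[0.07,0,0.002,0.003,-0.004,0.004,0.5]]' 40
python3 -c "
from h import *
st();go(crw(21,-163,17),-3.8)"
```

```text
t: 35.95
ee_pos: [0.5323, 0.0755, 0.0824]
tool_rot: [[-0.007, 0.065, 0.998], [-0.003, 0.998, -0.065], [-1.0, -0.003, -0.007]]
ft_force: [0.7, 0.8, -0.0]
opening: 0.0428
t 35.95 pos [0.5323 0.0755 0.0824] yaw -3.74 tilt [-1.    -0.003 -0.007] F [ 0.7  0.8 -0. ] op 0.0428 q [  25.   21.  -21.   -0.  -48. -119.]
to [0.5342 0.076  0.017 ] shift [0.0653, 0.0008, 0.0023] rot [0.001, -0.0066, 0.0033] | |d| 0.065 ang 0.4
```

```bash
python3 -m handwheel '[[0.02,0.001,0.002,0,-0.005,0.003,0.5],[0.04,0.001,0.002,0,-0.005,0.003,0.5],[0.06,0.001,0.002,0,-0.005,0.003,0.5],[0.065,0.001,0.002,0,-0.005,0.003,0.5],[0.065,0.001,0.002,0,-0.005,0.003,0.5]]' 40
python3 -c "
from h import *
st();"
```

```text
t: 36.37
ee_pos: [0.5338, 0.0762, 0.0173]
tool_rot: [[-0.003, 0.064, 0.998], [-0.001, 0.998, -0.064], [-1.0, -0.001, -0.003]]
ft_force: [-0.0, -0.0, -0.8]
opening: 0.0425
t 36.37 pos [0.5338 0.0762 0.0173] yaw -3.69 tilt [-1.    -0.001 -0.003] F [-0.  -0.  -0.8] op 0.0425 q [  25.   26.  -25.   -0.  -39. -119.]
```

```bash
python3 -m handwheel '[[0,0,0,0,0,0,0],[0,0,0,0,0,0,0],[0,0,0,0,0,0,0],[0,0,0,0,0,0,0],[0,0,0,0,0,0,0]]' 90
python3 -m handwheel '[[-0.01,0,0,0,0,0,0],[-0.02,0,0,0,0,0,0],[-0.04,0,0,0,0,0,0],[-0.06,0,0,0,0,0,0],[-0.09,0,0,0,0,0,0]]' 90
python3 -m handwheel '[[-0.03,0,0,0,0,0,0],[-0.05,0,0,0,0,0,0],[-0.05,0,0,0,0,0,0]]' 90
python3 -c "
from h import *
st();snap('wrist','w26.png');go([.51,-.1013,.15],-3.8)"
```

```text
t: 36.78
ee_pos: [0.5351, 0.0755, 0.0194]
tool_rot: [[0.0, 0.064, 0.998], [-0.002, 0.998, -0.064], [-1.0, -0.002, 0.0]]
ft_force: [1.7, -5.4, 1.2]
opening: 0.0236
t: 37.2
ee_pos: [0.5344, 0.0755, 0.1106]
tool_rot: [[-0.001, 0.064, 0.998], [-0.002, 0.998, -0.064], [-1.0, -0.002, -0.001]]
ft_force: [0.4, 0.9, 0.1]
opening: 0.0242
t: 37.45
ee_pos: [0.5382, 0.0767, 0.1681]
tool_rot: [[0.012, 0.062, 0.998], [0.002, 0.998, -0.062], [-1.0, 0.003, 0.012]]
ft_force: [1.0, 0.9, 0.2]
opening: 0.024
t 37.45 pos [0.5382 0.0767 0.1681] yaw -3.57 tilt [-1.     0.003  0.012] F [1.  0.9 0.2] op 0.024 q [  25.   16.  -15.    0.  -58. -119.]
to [ 0.51   -0.1013  0.15  ] shift [0.0148, -0.179, -0.0153] rot [0.003, 0.0071, -0.0018] | |d| 0.18 ang 0.5
```

View pics/w26.png

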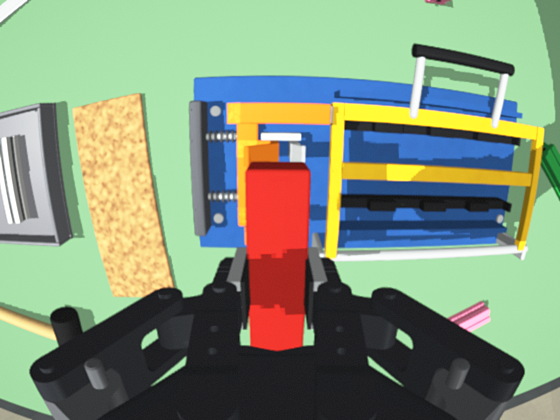

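```bash
python3 -m handwheel '[[0,-0.036,-0.002,0,0.003,0,0],[0,-0.072,-0.003,0,0.006,0,0],[0,-0.108,-0.004,0,0.007,0,0],[0,-0.144,-0.004,0,0.007,0,0],[0,-0.178,-0.004,0,0.007,0,0]]' 80
python3 -m handwheel '[[0.03,0,0,0,0,0,0],[0.06,0,0,0,0,0,0],[0.08,0,0,0,0,0,0],[0.08,0,0,0,0,0,0]]' 80
python3 -c "
from h import *
st();snap('wrist','w27.png');go([.53,-.102,-.0086],-3)"
```

```text
t: 37.92
ee_pos: [0.5202, -0.1025, 0.1648]
tool_rot: [[-0.001, 0.063, 0.998], [0.002, 0.998, -0.063], [-1.0, 0.002, -0.001]]
ft_force: [0.4, 1.0, -0.3]
opening: 0.0237
t: 38.25
ee_pos: [0.5159, -0.1028, 0.0803]
tool_rot: [[-0.011, 0.065, 0.998], [0.002, 0.998, -0.065], [-1.0, 0.001, -0.011]]
ft_force: [-0.0, 0.4, -0.6]
opening: 0.0238
t 38.25 pos [ 0.5159 -0.1028  0.0803] yaw -3.72 tilt [-1.     0.001 -0.011] F [-0.   0.4 -0.6] op 0.0238 q [   6.   20.  -23.   -0.  -47. -100.]
to [ 0.53   -0.102  -0.0086] shift [0.0913, 0.0014, 0.0125] rot [-0.0109, -0.0067, -0.0009] | |d| 0.092 ang 0.7
```

View pics/w27.png

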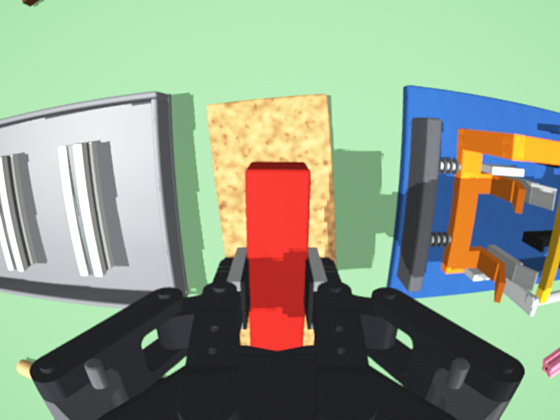

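```bash
python3 -m handwheel '[[0.03,0.001,0.01,0,-0.007,0,0],[0.055,0.001,0.01,0,-0.01,0,0],[0.075,0.001,0.01,0,-0.01,0,0],[0.082,0.001,0.01,0,-0.01,0,0],[0.085,0.001,0.01,0,-0.01,0,0]]' 80
python3 -m handwheel '[[0,0,0,0,0,0,0],[0.002,0,0,0,0,0,0],[0.002,0,0,0,0,0,0]]' 80
python3 -c "
from h import *
st()"
```

```text
t: 38.72
ee_pos: [0.5279, -0.1021, -0.0022]
tool_rot: [[0.003, 0.062, 0.998], [0.0, 0.998, -0.062], [-1.0, 0.0, 0.003]]
ft_force: [0.7, -0.6, -0.9]
opening: 0.0239
t: 38.97
ee_pos: [0.5291, -0.1019, -0.0028]
tool_rot: [[0.006, 0.062, 0.998], [0.0, 0.998, -0.062], [-1.0, 0.001, 0.006]]
ft_force: [0.5, -0.7, -0.7]
opening: 0.024
t 38.97 pos [ 0.5291 -0.1019 -0.0028] yaw -3.55 tilt [-1.     0.001  0.006] F [ 0.5 -0.7 -0.7] op 0.024 q [   6.   28.  -26.    0.  -36. -100.]
```

```bash
python3 -m handwheel '[[0.003,0,0,0,0.003,0,0],[0.005,0,0,0,0.003,0,0],[0.006,0,0,0,0.003,0,0],[0.006,0,0,0,0.003,0,0]]' 80
python3 -m handwheel '[[0.001,0,0,0,0,0,0],[0.002,0,0,0,0,0,0]]' 80
python3 -c "
from h import *
st()"
```

```text
t: 39.3
ee_pos: [0.5294, -0.1019, -0.0085]
tool_rot: [[0.003, 0.062, 0.998], [0.001, 0.998, -0.062], [-1.0, 0.001, 0.003]]
ft_force: [-0.5, 0.7, 1.4]
opening: 0.024
t: 39.47
ee_pos: [0.5296, -0.1019, -0.0088]
tool_rot: [[0.003, 0.061, 0.998], [0.0, 0.998, -0.061], [-1.0, 0.0, 0.003]]
ft_force: [-5.7, 3.8, 20.6]
opening: 0.024
t 39.47 pos [ 0.5296 -0.1019 -0.0088] yaw -3.5 tilt [-1.     0.     0.003] F [-5.7  3.8 20.6] op 0.024 q [   6.   29.  -26.    0.  -35. -100.]
```

On the mat. Release and retreat.

```bash
python3 -m handwheel '[[-0.001,0,0,0,0,0,0.3],[-0.001,0,0,0,0,0,0.6],[-0.001,0,0,0,0,0,0.6],[-0.001,0,0,0,0,0,0.6]]' 40
python3 -m handwheel '[[-0.03,0,0,0,0,0,0.6],[-0.07,0,0,0,0,0,0.6],[-0.11,0,0,0,0,0,0.6],[-0.15,0,0,0,0,0,0.6],[-0.18,0,0,0,0,0,0.6]]' 40
python3 -m handwheel '[[0,0,-0.03,0,0,0,0.6],[0,0,-0.06,0,0,0,0.6],[0,0,-0.09,0,0,0,0.6],[0,0,-0.1,0,0,0,0.6],[0,0,-0.1,0,0,0,0.6]]' 40
python3 -c "
from h import *
st();snap('wrist','w28.png');s=snap('scene','s28.png');t=snap('top','t28.png');crop(s,120,110,400,310,2.8,'s28c.png')"
```

```text
t: 39.8
ee_pos: [0.5294, -0.102, -0.008]
tool_rot: [[0.003, 0.061, 0.998], [0.0, 0.998, -0.061], [-1.0, 0.0, 0.003]]
ft_force: [-0.2, -0.7, 0.2]
opening: 0.051
t: 40.22
ee_pos: [0.5297, -0.1021, 0.1754]
tool_rot: [[0.006, 0.061, 0.998], [-0.0, 0.998, -0.061], [-1.0, 0.0, 0.006]]
ft_force: [0.7, 0.2, -0.2]
opening: 0.0512
t: 40.63
ee_pos: [0.4274, -0.0961, 0.1748]
tool_rot: [[0.006, 0.061, 0.998], [0.0, 0.998, -0.061], [-1.0, 0.001, 0.006]]
ft_force: [-0.2, 0.7, -0.3]
opening: 0.0511
t 40.63 pos [ 0.4274 -0.0961  0.1748] yaw -3.49 tilt [-1.     0.001  0.006] F [-0.2  0.7 -0.3] op 0.0511 q [   9.    5.  -28.    0.  -57. -102.]
```

View pics/w28.png

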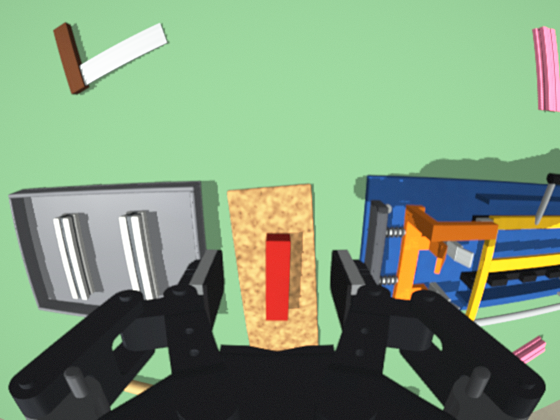

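View pics/s28c.png

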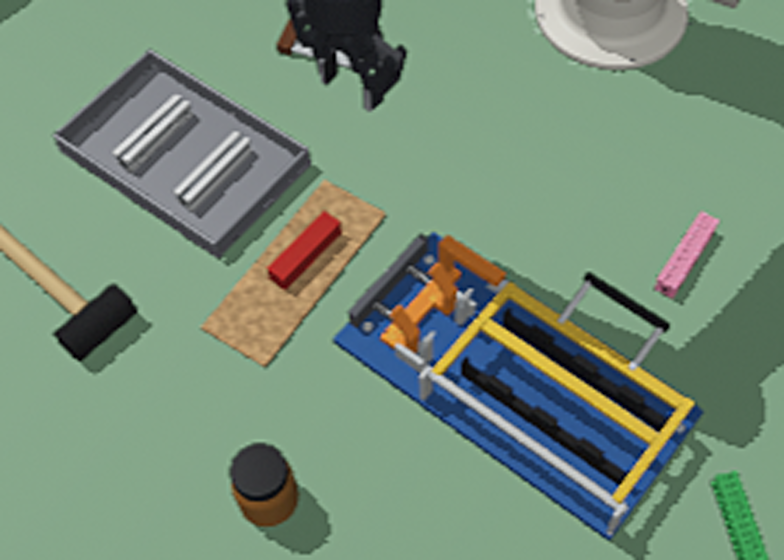

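View pics/t28.png

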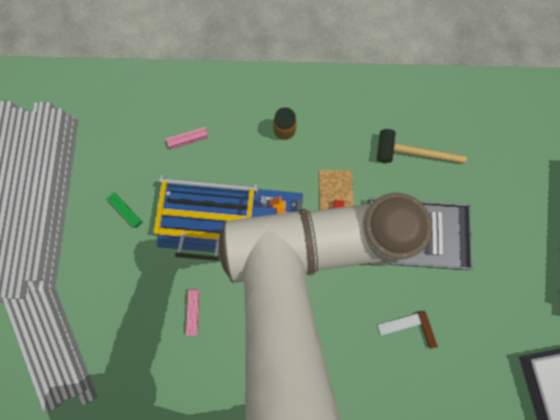

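```bash
python3 - <<'E'
from h import *
a=cv2.imread('pics/scene0.png',0).astype(np.float32);b=cv2.cvtColor(read_camera('scene')['color'],cv2.COLOR_RGB2GRAY).astype(np.float32)
for n,(x0,y0,x1,y1) in {'handle':(322,203,366,232),'catch':(250,190,305,235),'jar':(195,262,235,303),'mallet':(105,180,172,242)}.items():
    A=a[y0:y1,x0:x1];B=b[y0:y1,x0:x1]
    cc,M=cv2.findTransformECC(A,B,np.eye(2,3,dtype=np.float32),cv2.MOTION_TRANSLATION,(3,100,1e-6),None,3); print(n,round(cc,3),M[:,2])
st(); r.close_job()
E
```

```text
handle 0.865 [-0.02971784 -0.02316153]
catch 0.943 [ 0.07204367 -0.10780558]
jar 1.0 [-0.00375756 -0.00260401]
mallet 1.0 [-0.00720407 -0.00259199]
t 40.83 pos [ 0.4311 -0.096   0.1748] yaw -3.48 tilt [-1.    -0.     0.007] F [ 1.1 -0.6 -0.6] op 0.0516 q [   9.    6.  -27.    0.  -57. -102.]
the job is handed in; nothing more can be done
```

The job is handed in at t = 40.8 s, with every step done in the required order. The interface reports no verdict.

- **What I did:** I wedged the catch with the prop and swung the gate to its stop, where it stayed open. I moved both profiles present (slots y = 29 and 87 mm) into the grey tray and shut the gate with the catch still wedged. Then I pulled the prop, saw the catch spring back over the gate, and laid the prop on the mat.
- **Last checks:** In the final pictures the two profiles lie apart on the tray floor and the prop lies flat on the mat. Compared with the first scene picture, the gate handle and catch are within about 0.1 px, and the jar and mallet have not moved. I judged the square only by eye; it looks to be where it was.
- **What disagreed:**
  - **Finger length:** The real fingertips end about 23 mm short of the stated TCP. My first grip closed on nothing above the prop, so I measured the offset by touching the prop and corrected for it.
  - **Gate shutting:** The wrist force peaked near 51 N at the end of the swing because I drove slightly past shut.
  - **Handle check:** That comparison is coarse: 0.05 rad of gate angle shifts the handle only 1.3 px.

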